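# Hang the shears holder on its studs and park the shears

### The job

Put up the shears holder on the sloping tool board: slip its two keyhole slots over the two headed studs and slide it down the slope until it is locked fully home behind the heads. Then park the tailor's shears in the holder's pocket, tip first and all the way down, and leave everything else on the table where it is.

Things in the scene. Friction and masses are not known exactly. Their poses are not given: they have to be found in the camera images.
- board: Sloping plywood tool board on an easel stand, fixed. Face 440 mm wide, 310 mm up the slope, inclined 38 deg from the table. Origin: on the table below the middle of the face's lower edge (22 mm up). Own x runs across the face, +y is the level direction in which it rises: up-slope = y*cos38 + z*sin38, outward normal = -y*sin38 + z*cos38. A thin rule and a tracing wheel hang by its side edges.
- stud_a (a point): Headed stud on the board's own -x side: point on its axis at the face. Steel shank 8 mm across; domed head 16 mm across, its underside 7 mm and its top 12 mm off the face. The studs stand square to the face, 152 mm apart, level with each other, 100 mm up the slope from the lower edge; their place across the face differs from run to run.
- stud_b (a point): The other stud, on the board's own +x side: same point, same sizes.
- holder: Shears holder, loose, 0.22 to 0.37 kg, lying on its back. Aluminium back plate 196 (x) by 90 (y) by 4 mm, a keyhole at either side, a dark wooden pocket in the middle. Origin at the centre of the plate's back; z out towards the pocket, +y its top (the pocket's mouth). Hung, its x, y, z lie along the board's x, up-slope and outward normal.
- mouth (a point): Centre of the pocket's mouth (x 0, y 40, z 13 mm in the holder's frame). Pocket outside: x -23..23, y -45..40, up to z 26 mm; its two flat sides, 46 mm apart, are good to grip. Inside: 38 mm wide (x), z from 4 to 22 mm, closed floor at y = -41 mm, so 81 mm deep.
- seat_a (a point): In the holder's -x keyhole, on the plate's back (x -76, y 18, z 0 mm): where stud_a's axis passes when the slot's end bears on the shank. Entry hole 22 mm across, centred 26 mm further towards -y; the slot, 11 mm wide, runs from it to just past this point.
- seat_b (a point): Same point of the holder's +x keyhole (x = 76 mm), belonging to stud_b.
- shears: Tailor's shears, closed, rigid, 0.16 to 0.26 kg, lying flat, 201 mm long, 12 mm thick. Origin on the underside at the pivot, +x to the tip, z up. Steel blades 6 mm thick (z 3 to 9 mm), 26 mm wide at the pivot, 9 mm at the tip. Black shank block x -42 to -8 mm, then two finger bows to x = -97 mm, 79 mm wide in all. Balances within 15 mm of the pivot.
- shears_tip (a point): The blades' tip at mid thickness (x 104, y 0, z 6 mm in the shears' frame).
- shears_grip (a point): Middle of the shank block, 26 mm wide (y), 12 mm thick: a good place to pinch across the width (x -25, y 0, z 6 mm in the shears' frame).
- spool: Bystander: white thread spool, 48 mm across, 62 mm high, upright.
- cone: Bystander: grey thread cone, 60 mm across at its base, 125 mm high, upright.
- pin_tin: Bystander: round steel pin tin, 80 mm across, 28 mm high.
- weight: Bystander: dark steel pattern weight with a knob, 64 mm across, 46 mm high.
- clapper: Bystander: wooden pressing block (tailor's clapper), 200 x 62 x 44 mm.
- snips: Bystander: small steel thread snips, about 115 mm long, lying flat.
- chalk_box: Bystander: open wooden chalk box, 85 x 60 x 22 mm.
There are look-alikes about, which are no part of the job. There is more than one size of the shears; the one meant has the size given above.

How it is judged:
By the outcome, as a careful person would: the job done as asked, in the order asked, and still so for the second after the job is handed in, with the robot touching nothing.
It also fails if it takes over 61 s, if anything falls off the work surface, if the arm or the gripper's body presses on something with over 40 N, if the wrist force passes 120 N, or if a joint passes its speed limit or range.

### The arm

A 6-joint arm with a two-finger parallel gripper is mounted at the origin on the work surface. World frame = base frame: x ahead of the robot, y to its left, z up, the work surface at z = 0. Lengths are in mm, angles in rad, forces in N, time in s.
With the tool pointing down it reaches from about 400 to 925 mm from the base axis. Payload 12.5 kg.
Tool frame: the origin (TCP) lies at the very end of the fingers, on their centre line; the grasp point (between the pads) lies 19 mm behind it; z points along the fingers, y is the line along which they close (so a half turn about z gives the same grasp; the last joint's range is limited). The gripper opens to 95 mm and grips with 3 to 60 N. Pads are 20 mm wide; open, the fingers measure 119 mm over their backs; the gripper's body (75 mm by 180 mm) begins 59 mm behind the grasp point.
Start: joints at [1.071, 0.491, 1.559, -0, 1.092, -0.106], TCP at [239.799, 577.188, 188.861] pointing down, gripper open.
Joint ranges: [-3.1, 3.1], [-0.84, 2.19], [0.05, 2.79], [-1.13, 4.28], [0.06, 2.93], [-2.69, 2.69]. Speed limits (rad/s): [2.22, 2.22, 2.79, 3.14, 3.14, 3.14].

### API

Orientations are given as [roll, pitch, yaw] about the fixed x, y, z axes, in that order (R = Rz(yaw) Ry(pitch) Rx(roll)).
In Python, from cell import * gives the robot as it stands.
- The arm moves only by the tool jog_arm, never from a script. Its argument "targets" is a list of rows, each an object with "turn": the turn, a rotation vector about the world's x, y, z in degrees, a list of three; "slide": the shift along the world's x, y, z in mm, a list of three; "claw": the opening in per cent of the stroke, from 0 (shut) to 100 (fully open). In form: [{"turn": [wx, wy, wz], "slide": [x, y, z], "claw": claw}, ...]. A call has 1 to 5 rows; each row shifts and turns the commanded pose from where the row before left it; what a row does not reach is not made up. A row lasts 1/8 s, in which the tool goes at most 62.5 mm and 10.7 degrees, less where a joint would pass 70% of its speed; a pose out of reach is approached as far as the arm can. A call with a gripper value outside its range is refused whole. The fingers move at their own pace and stop on an object; the grip force is fixed at half the most. Time passes only in rows, so rows that do not move let the fingers close. It gives the time, the measured TCP pose, the force, the opening and the grip force at its end, in the units of the state.
- state(): the state, without advancing time (a new reading comes with each control period).
- read_camera(name): name is "scene" or "side" or "wrist"; returns a dict with "frame" (384x512x3 uint8, blue, green, red), "mtx" (3x3 intrinsics, pixels), "k1" (the pictures are not rectified: a ray, as slopes to the right and down, at radius r is drawn at 1 + k1 r^2 times it, then the intrinsics apply), "R" (3x3) and "t" (3): a world point X has camera coordinates R X + t. Camera axes: x right, y down, z forward; pixel columns grow to the right and rows downward; lengths in mm; the calibration is good to about 2 mm. A picture is of the moment at which its call begins. There is no depth.
- job_done(): hands the job in; it is judged then, once.
Trained networks look in the newest picture that a camera, given by its name, has taken for a name from the list of things; names that differ only in an ending like _2 or _b are one class to them, and where a whole thing is asked for, a point or a joint stands for the part that bears it (a point fixed in the world has none). Each returns a list of dicts, best first, with "conf" (0 to 1); they miss things now and then, are a little off and sometimes report something else, mostly with a low value. They report only what shows in the picture. A call takes as long as a camera call. They do not tell look-alikes from the thing itself.
- look_for(query, camera): "xy" ([column, row] in pixels, amid what is visible of it).
The state is a dict: "t": time; "joints": joint angles; "qvel": joint speeds; "tau": joint torques, N m; "eef_pos": TCP position; "tcp_rot": TCP orientation; "ft_force": force on the tool from outside, world axes, zero at the start; "moment": the same for the moment, N m; "opening": opening from 0.0 (shut) to 1.0 (fully open); "grip_force": force on a finger pad.
Only numpy, scipy, OpenCV 4.12 (cv2) and the standard library are available. Lean on these libraries where they do the work, as an engineer would, in place of code of your own. Each camera call takes 0.05 s, during which the arm holds its last target. There are 200 camera calls.

## Working session

There is one attempt and no reset: what is moved stays moved. The work goes in short steps, Python scripts to look and compute and a tool call to move; the robot and the scene stay as the last step left them, time stands still between calls to the robot, and variables do not carry over. Pictures are saved under pics/ and viewed, at most 10 in all, crops included, and the job is handed in when it is done.

Besides the shell and the picture viewer there is one more tool, called after "Request:" by a JSON object that holds its "method" and its "body". jog_arm: Moves the arm, as the interface text tells. Its arguments: {"type":"object","properties":{"targets":{"type":"array","items":{"type":"object","properties":{"turn":{"type":"array","items":{"type":"number"}},"slide":{"type":"array","items":{"type":"number"}},"claw":{"type":"number"}}}}},"required":["targets"]}

```bash
mkdir -p pics
cat > h.py <<'E'
from cell import *
import numpy as np, cv2
from scipy.spatial.transform import Rotation as Ro
def ray(c,p):
    f=c["mtx"];d=np.array([(p[0]-f[0,2])/f[0,0],(p[1]-f[1,2])/f[1,1]]);s=d.copy()
    for _ in range(30): s=d/(1+c["k1"]*(s@s))
    R=np.array(c["R"]);o=-R.T@np.array(c["t"]);v=R.T@np.array([s[0],s[1],1]);return o,v/np.linalg.norm(v)
def atz(c,p,z):
    o,v=ray(c,p);return o+v*(z-o[2])/v[2]
def tri(rs):
    A=0;b=0
    for o,v in rs:
        P=np.eye(3)-np.outer(v,v);A=A+P;b=b+P@o
    X=np.linalg.solve(A,b);return X,[round(float(np.linalg.norm(np.cross(X-o,v))),1) for o,v in rs]
def proj(c,X):
    q=np.array(c["R"])@np.array(X,float)+np.array(c["t"]);s=q[:2]/q[2];s=s*(1+c["k1"]*(s@s));f=c["mtx"]
    return np.array([f[0,0]*s[0]+f[0,2],f[1,1]*s[1]+f[1,2]])
E
python3 - <<'E'
from h import *
ims=[]
import pickle
for n in["scene","side","wrist"]:
    c=read_camera(n);ims.append(c);cv2.imwrite(f"pics/{n}0.png",cv2.resize(c["frame"],(800,600)))
    print(n,-np.array(c["R"]).T@c["t"])
    for q in["board","stud_a","holder","mouth","seat_a","shears","shears_tip","shears_grip"]:
        print(q,[(np.round(d["xy"]).tolist(),round(d["conf"],2)) for d in look_for(q,n)])
pickle.dump(ims,open("c0.pkl","wb"))
print(state())
E
```

```text
scene [1057.16815027 -456.97190808  856.94727551]
board [([126.0, 321.0], 0.92)]
stud_a [([194.0, 333.0], 0.57), ([269.0, 265.0], 0.2)]
holder [([264.0, 263.0], 0.73)]
mouth [([266.0, 264.0], 0.84)]
seat_a [([266.0, 258.0], 0.67)]
shears [([244.0, 150.0], 0.86), ([301.0, 197.0], 0.75), ([265.0, 260.0], 0.45)]
shears_tip [([302.0, 197.0], 0.93), ([244.0, 149.0], 0.86), ([327.0, 285.0], 0.29)]
shears_grip [([243.0, 154.0], 0.93), ([306.0, 200.0], 0.82)]
side [ 296.87470599 -874.08583032  998.71420815]
board [([319.0, 307.0], 0.8), ([328.0, 163.0], 0.44)]
stud_a [([292.0, 285.0], 0.63), ([320.0, 190.0], 0.17)]
holder [([300.0, 226.0], 0.8)]
mouth [([332.0, 201.0], 0.65), ([293.0, 228.0], 0.57), ([243.0, 200.0], 0.47)]
seat_a [([294.0, 227.0], 0.56), ([265.0, 179.0], 0.22)]
shears [([190.0, 185.0], 0.94), ([264.0, 182.0], 0.61)]
shears_tip [([262.0, 178.0], 0.92), ([188.0, 186.0], 0.81)]
shears_grip [([193.0, 185.0], 0.84), ([263.0, 181.0], 0.79)]
wrist [162.77516626 608.94174927 384.80020226]
board []
stud_a []
holder []
mouth []
seat_a []
shears [([51.0, 227.0], 0.93)]
shears_tip [([53.0, 231.0], 0.62)]
shears_grip [([54.0, 229.0], 0.63), ([244.0, 318.0], 0.36)]
{'t': 1.35, 'joints': array([ 1.07138150e+00,  4.90878968e-01,  1.55889665e+00,  1.41541322e-05,
        1.09168135e+00, -1.05588343e-01]), 'qvel': array([ 1.49430443e-03, -8.02807627e-06, -7.92964568e-04, -3.16361337e-04,
        2.61880905e-05, -4.03257942e-04]), 'tau': array([ 1.32870311e-03, -6.12474489e+01, -2.58420378e+01,  6.93487236e-02,
        4.46709513e-02, -1.37823372e-05]), 'eef_pos': array([239.81010654, 577.19204678, 188.87517282]), 'tcp_rot': array([3.14145640e+00, 1.80889869e-06, 2.74775965e+00]), 'ft_force': array([-0.62108948,  0.11420598, -0.2616869 ]), 'moment': array([-0.01389699, -0.01170196,  0.03907313]), 'grip_force': 0.0, 'opening': 1.0000102232431292}
```

View pics/scene0.png

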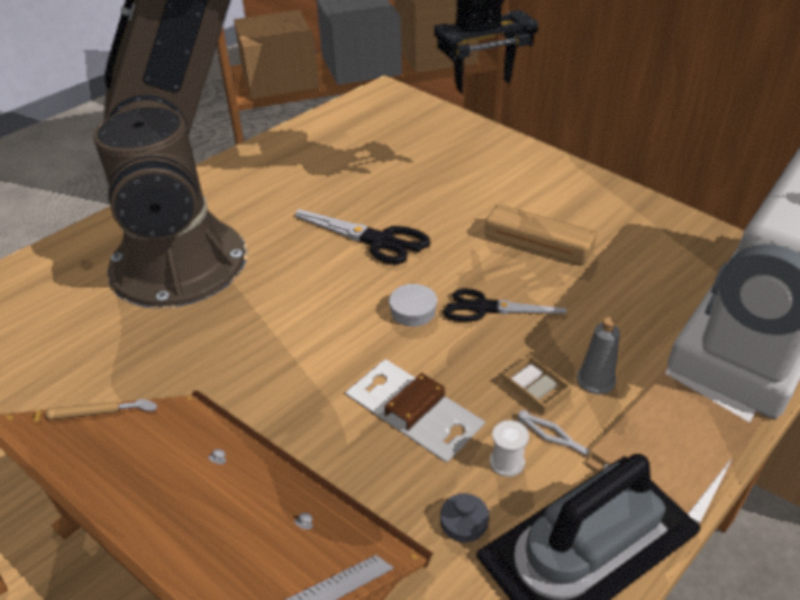

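View pics/side0.png

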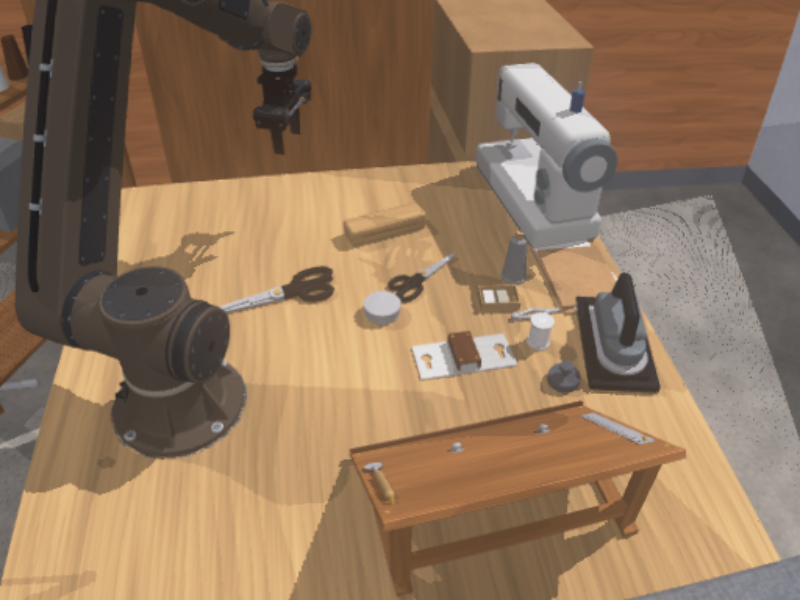

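Scene view: the board is at lower left with studs at (218,457) and (304,521). The holder is at about (415,405). The shears are a large pair at (362,238) and a smaller one at (500,308). The side view shows the studs at (457,447) and (543,428).

Run:
```python
from h import *
import pickle
a,b,w=pickle.load(open("c0.pkl","rb"));k=.64
def t(n,p,q): 
    X,e=tri([ray(a,np.array(p)*k),ray(b,np.array(q)*k)]);print(n,X.round(1),e);return X
s1=t("stud1",(218,457),(457,447));s2=t("stud2",(304,521),(543,428));print(np.linalg.norm(s1-s2))
for p in[(296,213),(415,262),(430,238),(360,228)]:print("big",atz(a,np.array(p)*k,6).round())
for p in[(566,311),(444,318),(500,307),(478,308)]:print("small",atz(a,np.array(p)*k,6).round())
for p in[(386,361),(347,393),(450,458),(483,423),(376,381),(455,432)]:print("hold",atz(a,np.array(p)*k,4).round())
t("bl",(194,394),(352,452));t("bl2",(429,556),(583,404))
t("bTop",(10,415),(390,522))
```

```text
stud1 [ 484.6 -233.    85.7] [0.3, 0.3]
stud2 [ 635.2 -217.2   86.3] [0.5, 0.5]
151.41981505347894
big [ 55. 241.   6.]
big [332. 289.   6.]
big [304. 360.   6.]
big [184. 292.   6.]
small [608. 367.   6.]
small [469. 216.   6.]
small [520. 300.   6.]
small [495. 273.   6.]
hold [466.  82.   4.]
hold [470.  -5.   4.]
hold [663.  13.   4.]
hold [657.  91.   4.]
hold [485.  42.   4.]
hold [638.  51.   4.]
bl [ 315.7 -171.7   20.8] [0.1, 0.1]
bl2 [ 749.8 -125.1   20.9] [1.6, 1.6]
bTop [ 348.3 -408.6  198.7] [8.0, 8.0]
```

Request:
{"method": "jog_arm", "body": {"targets": [{"turn": [0,0,-6.4],"slide": [32,-52,4],"claw": 100},{"turn": [0,0,-6.4],"slide": [32,-52,4],"claw": 100},{"turn": [0,0,-6.4],"slide": [32,-52,4],"claw": 100},{"turn": [0,0,-6.4],"slide": [32,-52,4],"claw": 100},{"turn": [0,0,-6.4],"slide": [32,-52,4],"claw": 100}]}}

```text
t: 1.98
eef_pos: [400.6, 315.5, 209.2]
tcp_rot: [3.141, 0.0, 2.186]
ft_force: [0.5, 1.3, 0.3]
opening: 1.0
grip_force: 0.0
```

Request:
{"method": "jog_arm", "body": {"targets": [{"turn": [0,0,-6.4],"slide": [32,-52,4],"claw": 100},{"turn": [0,0,-6.4],"slide": [32,-52,4],"claw": 100},{"turn": [0,0,-6.4],"slide": [32,-52,4],"claw": 100},{"turn": [0,0,-6.4],"slide": [32,-52,4],"claw": 100},{"turn": [0,0,-6.4],"slide": [32,-52,4],"claw": 100}]}}

```text
t: 2.6
eef_pos: [560.7, 55.3, 229.2]
tcp_rot: [3.141, -0.0, 1.627]
ft_force: [0.7, 1.0, 0.1]
opening: 1.0
grip_force: 0.0
```

Run:
```python
from h import *
import pickle
c=read_camera("wrist");pickle.dump(c,open("c1.pkl","wb"));cv2.imwrite("pics/w1.png",cv2.resize(c["frame"],(800,600)))
for q in["holder","mouth","seat_a","stud_a","shears_grip"]:
    print(q,[(np.round(d["xy"]).tolist(),round(d["conf"],2)) for d in look_for(q,"wrist")])
s=state();print(s["t"],s["eef_pos"],s["tcp_rot"],s["joints"],-c["R"].T@c["t"],c["R"][2])
```

```text
holder [([252.0, 165.0], 0.65)]
mouth [([253.0, 164.0], 0.89)]
seat_a [([253.0, 163.0], 0.76)]
stud_a [([389.0, 102.0], 0.65), ([379.0, 162.0], 0.41), ([193.0, 16.0], 0.4), ([393.0, 8.0], 0.32)]
shears_grip [([190.0, 12.0], 0.78)]
2.9 [559.2214399   57.89821909 228.76576741] [-3.14120693e+00 -1.98116391e-04  1.63196710e+00] [-1.44096857e-02  3.62303379e-01  1.66246787e+00  1.87371455e-04
  1.11722099e+00 -7.56626376e-02] [555.28965274 137.87462194 425.14724345] [ 0.01634969 -0.29065984 -0.95668675]
```

View pics/w1.png

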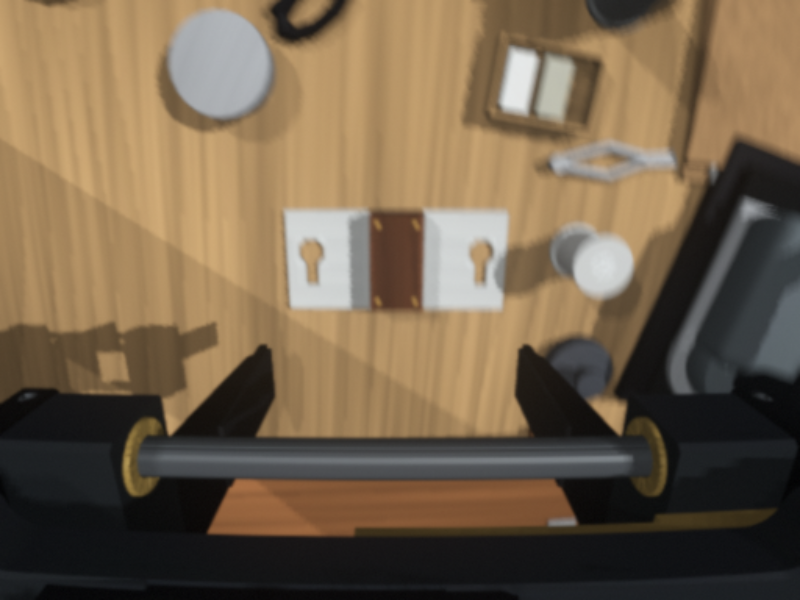

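Wrist view: the plate's corners are (284,210), (507,209), (504,310) and (290,309). The entry holes (312,248) and (481,248) lie on the world +y side, so the holder's top faces the board already.

Run:
```python
from h import *
import pickle
c=pickle.load(open("c1.pkl","rb"));k=.64
P=lambda z,L:[atz(c,np.array(p)*k,z)[:2] for p in L]
for z,L in[(4,[(284,210),(507,209),(504,310),(290,309)]),(26,[(371,212),(423,212),(422,308),(372,308)]),(4,[(312,248),(481,248)])]:
    q=np.array(P(z,L));print(q.round(1).tolist(),q.mean(0).round(1))
a,b,w=pickle.load(open("c0.pkl","rb"))
for p,q in[((386,361),(284,210)),((483,423),(507,209)),((450,458),(504,310)),((347,393),(290,309))]:
    print(tri([ray(a,np.array(p)*k),ray(c,np.array(q)*k)]))
```

```text
[[461.9, 83.3], [656.5, 95.1], [665.0, 2.4], [466.7, -7.7]] [562.5  43.3]
[[538.9, 88.3], [581.8, 90.7], [587.0, 7.3], [543.3, 4.9]] [562.8  47.8]
[[486.8, 50.8], [637.3, 59.3]] [562.   55.1]
(array([462.50316495,  83.70835906,   0.82421455]), [1.5, 1.5])
(array([656.19893839,  94.01209258,   1.26786642]), [1.2, 1.2])
(array([664.65690743,   6.59468237,  12.32550838]), [2.3, 2.3])
(array([468.87959863,  -6.01053353,   5.60288734]), [2.0, 2.0])
```

Request:
{"method": "jog_arm", "body": {"targets": [{"turn": [0,0,0],"slide": [3,-11,-55],"claw": 100},{"turn": [0,0,0],"slide": [0,0,-60],"claw": 90},{"turn": [0,0,0],"slide": [0,0,-60],"claw": 85},{"turn": [0,0,0],"slide": [0,0,-35],"claw": 80},{"turn": [0,0,0],"slide": [0,0,-11],"claw": 80}]}}

```text
t: 3.52
eef_pos: [561.5, 47.5, 6.3]
tcp_rot: [-3.139, -0.0, 1.633]
ft_force: [0.3, -0.8, 0.5]
opening: 0.8
grip_force: 0.0
```

Request:
{"method": "jog_arm", "body": {"targets": [{"turn": [0,0,0],"slide": [0,0,0],"claw": 40},{"turn": [0,0,0],"slide": [0,0,0],"claw": 20},{"turn": [0,0,0],"slide": [0,0,0],"claw": 0},{"turn": [0,0,0],"slide": [0,0,0],"claw": 0},{"turn": [0,0,0],"slide": [0,0,0],"claw": 0}]}}

```text
t: 4.15
eef_pos: [562.9, 46.1, 8.2]
tcp_rot: [3.141, 0.0, 1.631]
ft_force: [0.4, -0.2, 0.0]
opening: 0.33
grip_force: 0.0
```

Request:
{"method": "jog_arm", "body": {"targets": [{"turn": [0,0,0],"slide": [0,0,0],"claw": 0},{"turn": [0,0,0],"slide": [0,0,0],"claw": 0}]}}

```text
t: 4.4
eef_pos: [562.8, 46.2, 7.8]
tcp_rot: [3.142, 0.0, 1.631]
ft_force: [0.2, -0.7, -0.6]
opening: 0.12
grip_force: 0.0
```

Run:
```python
from h import *
c=read_camera("wrist");cv2.imwrite("pics/w2.png",cv2.resize(c["frame"],(800,600)))
```

```text
(no output)
```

View pics/w2.png

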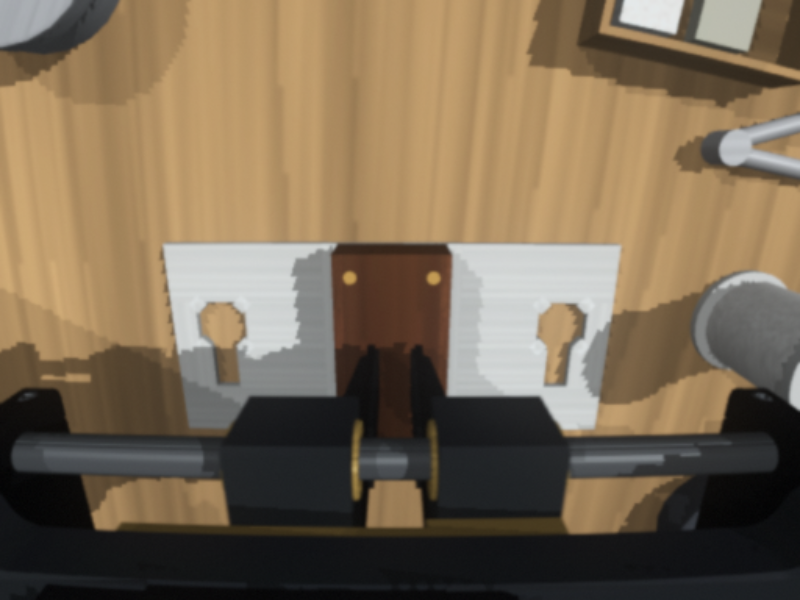

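Run:
```python
from h import *
c=read_camera("wrist");s=state();print(s)
R=Ro.from_euler("xyz",s["tcp_rot"]).as_matrix()
for d in[0,-19,-50]:print(d,proj(c,s["eef_pos"]+R@[0,0,d])/.64)
k=.64
for z in (0,4,30):print(z,[atz(c,np.array(p)*k,z).round(1).tolist() for p in[(164,243),(620,243),(222,325),(561,325)]])
print(-c["R"].T@c["t"])
```

```text
{'t': 4.5, 'joints': array([-3.51043435e-02,  6.49896923e-01,  1.86609898e+00, -6.23126563e-06,
        6.25599742e-01, -9.50535003e-02]), 'qvel': array([-0.00069849,  0.00010986, -0.00069786, -0.00082602,  0.00078869,
        0.00020131]), 'tau': array([-5.88023468e-03, -6.08703518e+01, -1.54009026e+01,  4.63763648e-02,
        4.44540731e-02,  3.26863583e-04]), 'eef_pos': array([562.77806787,  46.17546502,   7.81174964]), 'tcp_rot': array([-3.14158932e+00,  3.34807770e-06,  1.63075053e+00]), 'ft_force': array([ 0.2451176 , -0.37959873,  0.74213692]), 'moment': array([-0.07145524,  0.05174791,  0.00315808]), 'grip_force': 0.0, 'opening': 0.040080803165548955}
0 [395.80963289 346.59724837]
-19 [395.93709063 364.99779287]
-50 [396.2039643  403.64562719]
0 [[459.1, 85.1, 0.0], [657.6, 97.0, 0.0], [483.2, 48.5, 0.0], [637.5, 57.8, 0.0]]
4 [[461.0, 86.0, 4.0], [655.6, 97.7, 4.0], [484.7, 50.1, 4.0], [635.9, 59.2, 4.0]]
30 [[473.6, 91.6, 30.0], [642.8, 101.7, 30.0], [494.1, 60.3, 30.0], [625.7, 68.3, 30.0]]
[557.20855198 128.77931452 203.74999432]
```

Run:
```python
from h import *
o=[]
for n,X in(("wrist",None),("side",0),("scene",0)):
    c=read_camera(n);p=proj(c,[562,46,10])
    x,y=int(p[0])-45,int(p[1])-60
    x=max(0,min(x,412)); y=max(0,min(y,264)); o.append(cv2.resize(c["frame"][y:y+120,x:x+90],(264,352),interpolation=cv2.INTER_CUBIC)*1.0)
cv2.imwrite("pics/m3.png",np.clip(np.hstack(o)*1.6,0,255))
```

```text
[ WARN:0@1.887] global loadsave.cpp:1063 imwrite_ Unsupported depth image for selected encoder is fallbacked to CV_8U.
```

View pics/m3.png

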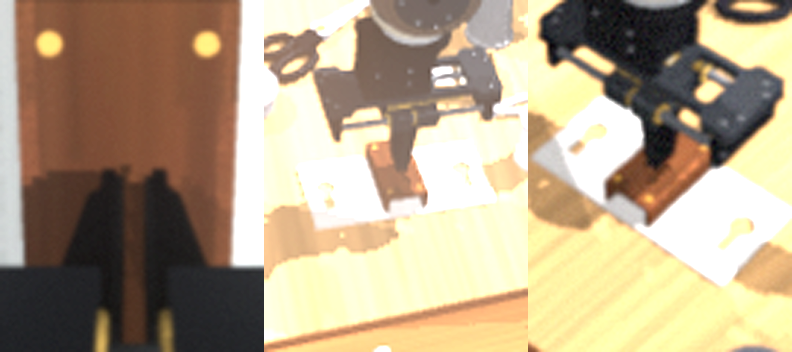

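The fingertips look as if they rest above the pocket, although the reported TCP z is 8 mm. I'll overlay the modelled pocket and TCP on the three views to find out which is wrong.

Run:
```python
from h import *
o=[]
s=state();T=s["eef_pos"];print(T,s["opening"],s["grip_force"])
for n in("wrist","side","scene"):
    c=read_camera(n);p=proj(c,[562,46,10]);h=64 if n=="wrist" else 34
    x,y=int(p[0])-h,int(p[1])-h;f=8*33/ (2*h)
    I=cv2.resize(c["frame"][y:y+2*h,x:x+2*h],(264,264),interpolation=cv2.INTER_NEAREST);I=np.clip(I*1.5,0,255).astype(np.uint8);J=I.copy()
    m=lambda X:tuple(int(v) for v in (proj(c,X)-[x-.5,y-.5])*f)
    cv2.circle(J,m(T),2,(0,0,255),-1);cv2.circle(J,m(T+[0,0,20]),2,(255,0,255),-1)
    a=np.radians(183.2);ux=np.array([np.cos(a),np.sin(a),0]);uy=np.array([-ux[1],ux[0],0])
    H=lambda X:np.array([562.6,44.5,0])+ux*X[0]+uy*X[1]+[0,0,X[2]]
    for z,col in((26,(0,255,0)),(4,(255,255,0))):
        cv2.polylines(J,[np.array([m(H(q)) for q in((-23,-45,z),(23,-45,z),(23,40,z),(-23,40,z))])],1,col,1)
    cv2.polylines(J,[np.array([m(H(q)) for q in((-98,-45,4),(98,-45,4),(98,45,4),(-98,45,4))])],1,(255,0,0),1)
    o.append(np.vstack([I,J]))
cv2.imwrite("pics/m4.png",np.hstack(o))
```

```text
[562.77682662  46.19704819   7.82233701] 0.007238472215781282 0.0
```

View pics/m4.png

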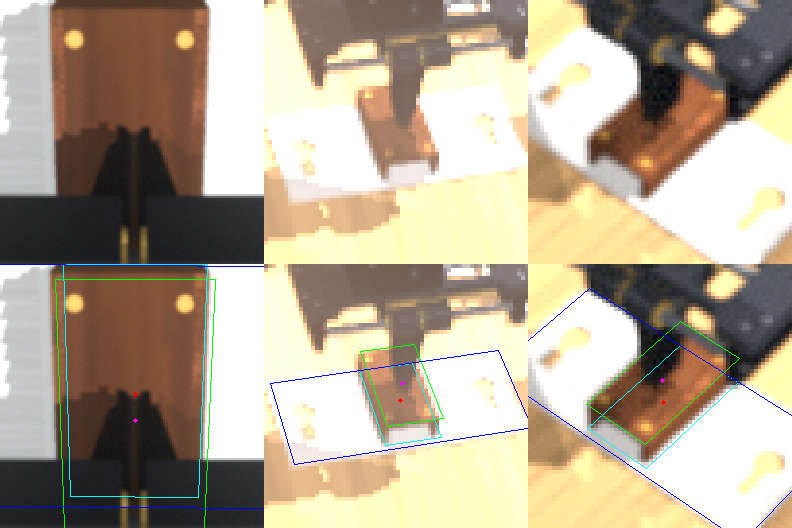

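The fingers appear to go straight through the pocket with no force at all. I'll reopen in small steps and watch for contact.

Request:
{"method": "jog_arm", "body": {"targets": [{"turn": [0,0,0],"slide": [0,0,0],"claw": 30},{"turn": [0,0,0],"slide": [0,0,0],"claw": 65},{"turn": [0,0,0],"slide": [0,0,0],"claw": 65}]}}

```text
t: 5.18
eef_pos: [562.8, 46.2, 7.9]
tcp_rot: [3.141, 0.0, 1.631]
ft_force: [0.2, -1.1, -0.2]
opening: 0.264
grip_force: 0.0
```

Request:
{"method": "jog_arm", "body": {"targets": [{"turn": [0,0,0],"slide": [0,0,0],"claw": 65},{"turn": [0,0,0],"slide": [0,0,0],"claw": 65}]}}

```text
t: 5.42
eef_pos: [562.8, 46.2, 7.9]
tcp_rot: [3.141, 0.0, 1.631]
ft_force: [0.2, 0.0, -0.8]
opening: 0.478
grip_force: 0.0
```

Request:
{"method": "jog_arm", "body": {"targets": [{"turn": [0,0,0],"slide": [0,0,-2],"claw": 50},{"turn": [0,0,0],"slide": [0,0,0],"claw": 45},{"turn": [0,0,0],"slide": [0,0,0],"claw": 45}]}}

```text
t: 5.8
eef_pos: [562.8, 46.2, 5.8]
tcp_rot: [-3.142, 0.0, 1.631]
ft_force: [0.1, 0.1, -0.2]
opening: 0.454
grip_force: 0.0
```

Request:
{"method": "jog_arm", "body": {"targets": [{"turn": [0,0,0],"slide": [0,0,0],"claw": 80},{"turn": [0,0,0],"slide": [0,0,0],"claw": 80},{"turn": [0,0,0],"slide": [0,0,0],"claw": 80},{"turn": [0,0,0],"slide": [0,0,0],"claw": 80}]}}

```text
t: 6.3
eef_pos: [562.8, 46.2, 5.9]
tcp_rot: [3.141, 0.0, 1.631]
ft_force: [-0.4, 0.9, 0.4]
opening: 0.783
grip_force: 0.0
```

Request:
{"method": "jog_arm", "body": {"targets": [{"turn": [0,0,0],"slide": [0,0,-1],"claw": 80},{"turn": [0,0,0],"slide": [0,0,-1],"claw": 80}]}}

```text
t: 6.55
eef_pos: [562.8, 46.2, 3.8]
tcp_rot: [3.142, 0.0, 1.631]
ft_force: [-0.2, 0.1, -0.5]
opening: 0.797
grip_force: 0.0
```

Request:
{"method": "jog_arm", "body": {"targets": [{"turn": [0,0,0],"slide": [0,0,-1],"claw": 80},{"turn": [0,0,0],"slide": [0,0,-1],"claw": 80}]}}

```text
t: 6.8
eef_pos: [562.8, 46.2, 1.8]
tcp_rot: [3.142, 0.0, 1.631]
ft_force: [-0.0, -0.6, -0.2]
opening: 0.799
grip_force: 0.0
```

At a reported z of 1.8 mm, below the plate's top, there is still no contact. The real tips must be higher than reported, so I'll go down until something touches.

Request:
{"method": "jog_arm", "body": {"targets": [{"turn": [0,0,0],"slide": [0,0,-1.5],"claw": 80},{"turn": [0,0,0],"slide": [0,0,-1.5],"claw": 80}]}}

```text
t: 7.05
eef_pos: [562.8, 46.2, -1.3]
tcp_rot: [3.142, -0.0, 1.631]
ft_force: [-0.9, -0.4, -0.5]
opening: 0.804
grip_force: 0.0
```

Request:
{"method": "jog_arm", "body": {"targets": [{"turn": [0,0,0],"slide": [0,0,-1.5],"claw": 80},{"turn": [0,0,0],"slide": [0,0,-1.5],"claw": 80}]}}

```text
t: 7.3
eef_pos: [562.8, 46.2, -4.2]
tcp_rot: [3.142, 0.0, 1.631]
ft_force: [-0.3, -0.0, -0.3]
opening: 0.802
grip_force: 0.0
```

Request:
{"method": "jog_arm", "body": {"targets": [{"turn": [0,0,0],"slide": [0,0,-1.5],"claw": 80},{"turn": [0,0,0],"slide": [0,0,-1.5],"claw": 80}]}}

```text
t: 7.55
eef_pos: [562.8, 46.2, -7.2]
tcp_rot: [3.142, 0.0, 1.631]
ft_force: [-0.8, -0.2, -0.8]
opening: 0.802
grip_force: 0.0
```

Run:
```python
from h import *
c=read_camera("wrist");cv2.imwrite("pics/w5.png",cv2.resize(c["frame"],(800,600)))
s=state();R=Ro.from_euler("xyz",s["tcp_rot"]).as_matrix();o=s["opening"]*47.5
for d in[0,-19]:print(d,[(proj(c,s["eef_pos"]+R@[x,y,d])/.64).round() for x in(0,10) for y in(o,-o)])
print(s["eef_pos"],s["ft_force"],-c["R"].T@c["t"])
```

```text
0 [array([482., 346.]), array([310., 346.]), array([483., 325.]), array([309., 325.])]
-19 [array([490., 365.]), array([302., 365.]), array([491., 342.]), array([300., 342.])]
[562.7229112   46.18675094  -7.38818441] [ 0.29297986 -0.39739813 -0.11022734] [557.20580553 128.7987501  188.68873455]
```

View pics/w5.png

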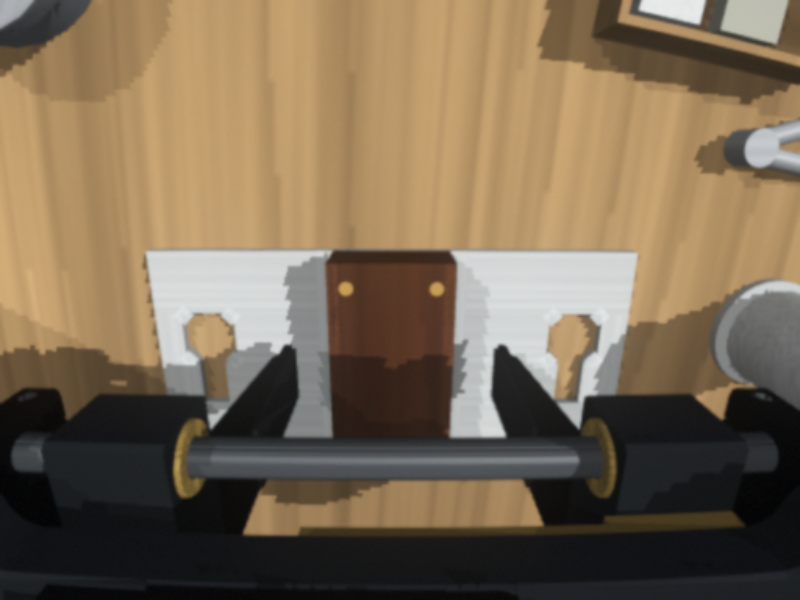

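Wrist view: the fingertips, at (295,346) and (494,346), straddle the pocket and project about 19–20 mm behind the reported TCP. I'll confirm by touching the plate gently.

Request:
{"method": "jog_arm", "body": {"targets": [{"turn": [0,0,0],"slide": [0,0,-2],"claw": 80},{"turn": [0,0,0],"slide": [0,0,-2],"claw": 80}]}}

```text
t: 7.85
eef_pos: [562.8, 46.2, -11.3]
tcp_rot: [3.141, 0.0, 1.631]
ft_force: [0.8, 0.1, 0.6]
opening: 0.796
grip_force: 0.0
```

Request:
{"method": "jog_arm", "body": {"targets": [{"turn": [0,0,0],"slide": [0,0,-1],"claw": 80},{"turn": [0,0,0],"slide": [0,0,-1],"claw": 80}]}}

```text
t: 8.1
eef_pos: [562.8, 46.2, -13.2]
tcp_rot: [3.142, 0.0, 1.631]
ft_force: [0.5, -0.2, -0.6]
opening: 0.8
grip_force: 0.0
```

Request:
{"method": "jog_arm", "body": {"targets": [{"turn": [0,0,0],"slide": [0,0,-1],"claw": 80},{"turn": [0,0,0],"slide": [0,0,0],"claw": 80}]}}

```text
t: 8.35
eef_pos: [562.8, 46.2, -14.2]
tcp_rot: [3.142, -0.0, 1.631]
ft_force: [-0.5, 0.7, 0.7]
opening: 0.802
grip_force: 0.0
```

Request:
{"method": "jog_arm", "body": {"targets": [{"turn": [0,0,0],"slide": [0,0,-1],"claw": 80},{"turn": [0,0,0],"slide": [0,0,0],"claw": 80}]}}

```text
t: 8.6
eef_pos: [562.8, 46.2, -15.2]
tcp_rot: [3.142, 0.0, 1.631]
ft_force: [-0.4, 0.0, -0.1]
opening: 0.802
grip_force: 0.0
```

Request:
{"method": "jog_arm", "body": {"targets": [{"turn": [0,0,0],"slide": [0,0,-1],"claw": 80},{"turn": [0,0,0],"slide": [0,0,0],"claw": 80}]}}

```text
t: 8.85
eef_pos: [562.8, 46.2, -16.2]
tcp_rot: [-3.142, -0.0, 1.631]
ft_force: [-0.9, 0.3, -1.4]
opening: 0.798
grip_force: 0.0
```

Request:
{"method": "jog_arm", "body": {"targets": [{"turn": [0,0,0],"slide": [0,0,-1],"claw": 80},{"turn": [0,0,0],"slide": [0,0,0],"claw": 80}]}}

```text
t: 9.1
eef_pos: [562.8, 46.2, -17.2]
tcp_rot: [-3.142, 0.0, 1.631]
ft_force: [1.1, 0.8, 0.1]
opening: 0.804
grip_force: 0.0
```

Request:
{"method": "jog_arm", "body": {"targets": [{"turn": [0,0,0],"slide": [0,0,-1.5],"claw": 80},{"turn": [0,0,0],"slide": [0,0,0],"claw": 80}]}}

```text
t: 9.35
eef_pos: [562.7, 46.2, -18.8]
tcp_rot: [-3.142, 0.0, 1.631]
ft_force: [0.2, -0.8, -0.0]
opening: 0.798
grip_force: 0.0
```

Request:
{"method": "jog_arm", "body": {"targets": [{"turn": [0,0,0],"slide": [0,0,-1],"claw": 80},{"turn": [0,0,0],"slide": [0,0,0],"claw": 80}]}}

```text
t: 9.6
eef_pos: [562.7, 46.2, -19.7]
tcp_rot: [-3.142, 0.0, 1.631]
ft_force: [0.0, 0.9, -0.7]
opening: 0.802
grip_force: 0.0
```

Request:
{"method": "jog_arm", "body": {"targets": [{"turn": [0,0,0],"slide": [0,0,0],"claw": 30},{"turn": [0,0,0],"slide": [0,0,0],"claw": 0},{"turn": [0,0,0],"slide": [0,0,0],"claw": 0},{"turn": [0,0,0],"slide": [0,0,0],"claw": 0},{"turn": [0,0,0],"slide": [0,0,0],"claw": 0}]}}

```text
t: 10.22
eef_pos: [562.5, 46.2, -19.7]
tcp_rot: [-3.141, -0.0, 1.631]
ft_force: [-1.3, -0.1, 1.2]
opening: 0.478
grip_force: 30.0
```

Request:
{"method": "jog_arm", "body": {"targets": [{"turn": [0,0,0],"slide": [0,0,0],"claw": 0}]}}

```text
t: 10.35
eef_pos: [562.5, 46.2, -19.7]
tcp_rot: [-3.141, -0.0, 1.631]
ft_force: [-2.5, 0.2, 2.0]
opening: 0.478
grip_force: 30.0
```

Request:
{"method": "jog_arm", "body": {"targets": [{"turn": [0,0,0],"slide": [0,0,20],"claw": 0},{"turn": [0,0,2.5],"slide": [0,0,40],"claw": 0},{"turn": [0,0,0],"slide": [0,-20,50],"claw": 0},{"turn": [-9.45,-1,0],"slide": [1,-40,35],"claw": 0},{"turn": [-9.45,-1,0],"slide": [1,-45,20],"claw": 0}]}}

```text
t: 10.98
eef_pos: [565.7, -60.2, 147.7]
tcp_rot: [3.137, 0.337, 1.673]
ft_force: [-0.1, -0.7, -3.9]
opening: 0.486
grip_force: 30.0
```

Request:
{"method": "jog_arm", "body": {"targets": [{"turn": [-9.45,-1,0],"slide": [1,-50,12],"claw": 0},{"turn": [-9.45,-1,0],"slide": [0,-50,10],"claw": 0},{"turn": [0,0,0],"slide": [0,-50,10],"claw": 0},{"turn": [0,0,0],"slide": [0,-50,5],"claw": 0},{"turn": [0,0,0],"slide": [0,-21,0],"claw": 0}]}}

```text
t: 11.6
eef_pos: [565.4, -281.9, 182.2]
tcp_rot: [3.14, 0.663, 1.672]
ft_force: [-0.3, 1.3, -2.9]
opening: 0.483
grip_force: 30.0
```

Run:
```python
from h import *
import pickle
c=read_camera("wrist");cv2.imwrite("pics/w6.png",cv2.resize(c["frame"],(800,600)));s=state()
pickle.dump((c,s["eef_pos"],s["tcp_rot"]),open("c6.pkl","wb"))
print([(d["xy"],d["conf"]) for d in look_for("stud_a","wrist")])
R=Ro.from_euler("xyz",s["tcp_rot"]).as_matrix();print(s["t"],s["eef_pos"],s["joints"],s["opening"],s["ft_force"],R)
```

```text
[([340.6, 64.4], 0.91)]
11.65 [ 565.28267613 -283.01601887  182.04451451] [-0.30114083  0.47649055  1.80765305 -0.91291837  0.79723152  0.23972789] 0.48210221083652255 [ 0.45795076 -1.41791822 -2.35309263] [[-0.07918502  0.99484951  0.06327862]
 [ 0.78399319  0.10135685 -0.61243895]
 [-0.61569831  0.00111402 -0.78798118]]
```

View pics/w6.png

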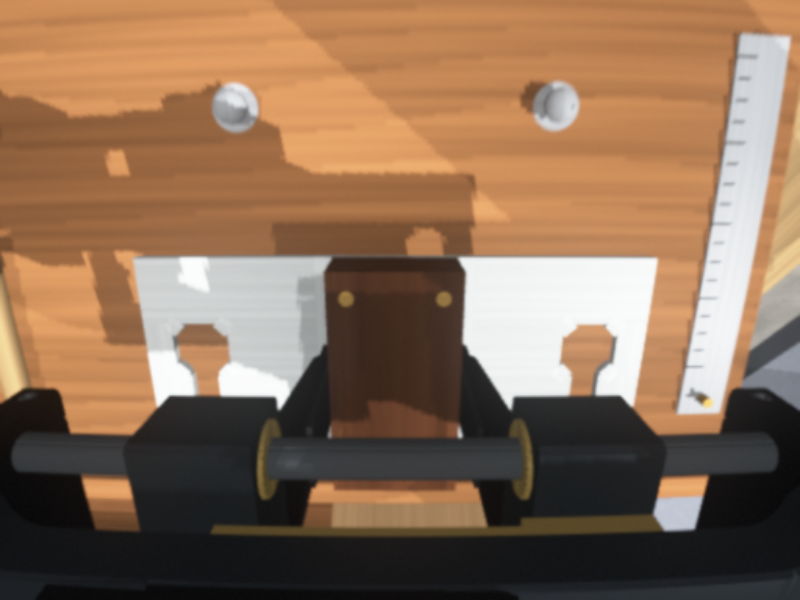

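Wrist view from above the slope: the stud heads are at (236,108) and (557,106). The held plate's lower edge runs from (134,258) to (657,258), with its holes near (202,347) and (588,347).

```bash
cat > meas.py <<'E'
from h import *
def frame(c,pos,rot,studs,edge,holes):
    R=Ro.from_euler("xyz",rot).as_matrix();k=.64
    # tool-frame basis as holder: X=-tool y, Y=-tool x, Z=-tool z
    B=np.c_[-R[:,1],-R[:,0],-R[:,2]]
    def sep(L,D):
        (o,a),(o,b)=[ray(c,np.array(p)*k) for p in L]
        n=B[:,2];a=a/abs(a@n);b=b/abs(b@n);h=D/np.linalg.norm(a-b)
        return [(B.T@(o+h*v-pos)).round(1) for v in(a,b)],h
    S,_=sep(studs,152);E,_=sep(edge,196);H,_=sep(holes,152)
    print("studs",S,"edge",E,"holes",H);return B,S,E,H
def plane(c,pos,rot,L,z):
    R=Ro.from_euler("xyz",rot).as_matrix();B=np.c_[-R[:,1],-R[:,0],-R[:,2]]
    r=[]
    for p in L:
        o,v=ray(c,np.array(p)*.64);o=B.T@(o-pos);v=B.T@v;r.append((o+v*(z-o[2])/v[2]).round(1))
    return r
E
python3 - <<'E'
from meas import *
import pickle
c,p,r=pickle.load(open("c6.pkl","rb"))
B,S,E,H=frame(c,p,r,[(236,108),(557,106)],[(134,258),(657,258)],[(202,347),(588,347)])
print("edge@23.7",plane(c,p,r,[(134,258),(657,258),(202,347),(588,347)],23.7))
a,b,w=pickle.load(open("c0.pkl","rb"));k=.64
for q,x,y in(((236,108),(218,457),(457,447)),((557,106),(304,521),(543,428))):
    X,e=tri([ray(c,np.array(q)*k),ray(a,np.array(x)*k),ray(b,np.array(y)*k)]);print(X.round(1),e,(B.T@(X-p)).round(1))
print(B.round(3).tolist())
E
```

```text
studs [array([  75.4, -103.9,  -42.7]), array([ -76.6, -104.9,  -42.7])] edge [array([ 97.9, -46. ,  24.2]), array([-98.1, -46. ,  24.2])] holes [array([ 76.1, -10.1,  23.9]), array([-75.9, -10.1,  23.9])]
edge@23.7 [array([ 98.2, -45.9,  23.7]), array([-98.4, -45.9,  23.7]), array([ 76.2, -10. ,  23.7]), array([-76. , -10. ,  23.7])]
[ 485.  -233.5   86.5] [0.6, 0.3, 0.8] [  74.9 -104.   -39.9]
[ 635.  -217.4   86.5] [0.3, 0.5, 0.5] [ -75.9 -104.7  -39.5]
[[-0.995, 0.079, -0.063], [-0.101, -0.784, 0.612], [-0.001, 0.616, 0.788]]
```

Request:
{"method": "jog_arm", "body": {"targets": [{"turn": [0,0.2,0.25],"slide": [-3.5,35.5,-29],"claw": 0},{"turn": [0,0,0],"slide": [-3.5,35.5,-29],"claw": 0},{"turn": [0,0,0],"slide": [2.5,-24.5,-32],"claw": 0},{"turn": [0,0,0],"slide": [0,0,0],"claw": 0},{"turn": [0,0,0],"slide": [0,0,0],"claw": 0}]}}

```text
t: 12.32
eef_pos: [561.6, -232.6, 92.8]
tcp_rot: [-3.139, 0.663, 1.681]
ft_force: [0.6, -0.2, -2.8]
opening: 0.483
grip_force: 30.0
```

Run:
```python
from h import *
import pickle
s=state();c=read_camera("wrist");cv2.imwrite("pics/w7.png",cv2.resize(c["frame"][170:300,60:460],(800,260),interpolation=cv2.INTER_CUBIC))
pickle.dump((c,s["eef_pos"],s["tcp_rot"]),open("c7.pkl","wb"))
print(s["t"],s["eef_pos"],s["tcp_rot"],s["ft_force"],s["joints"])
```

```text
12.325 [ 561.5532243  -232.59694521   92.78815576] [-3.13917901  0.66298311  1.68097216] [ 0.55319716 -0.17348128 -2.81878029] [-0.21408031  0.59542669  1.90484367 -1.07463601  0.7265082   0.54251158]
```

View pics/w7.png

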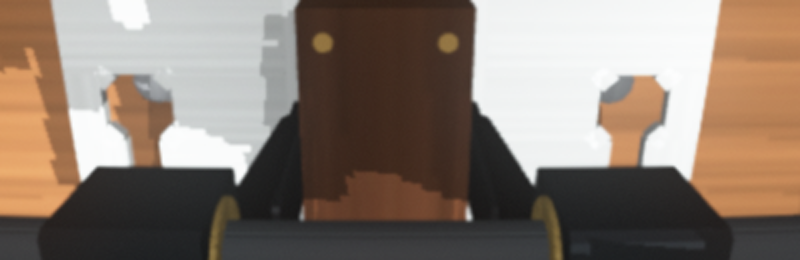

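```bash
cat > kin.py <<'E'
from h import *
from scipy.optimize import least_squares
J=[[1.0713815,.490878968,1.55889665,0,1.09168135,-.105588343],[-.0144096857,.362303379,1.66246787,.000187,1.11722099,-.0756626],[-.0351043435,.649896923,1.86609898,0,.625599742,-.0950535],[-0.30114083,0.47649055,1.80765305,-0.91291837,0.79723152,0.23972789],[-0.21408031,0.59542669,1.90484367,-1.07463601,0.7265082,0.54251158]]
P=[[239.81,577.192,188.875],[559.221,57.898,228.766],[562.778,46.175,7.812],[565.2827,-283.016,182.0445],[561.553,-232.597,92.788]]
E_=[[3.1415,0,2.74776],[-3.1412,0,1.63197],[-3.14159,0,1.63075],[3.14,.663,1.672],[-3.13917901,0.66298311,1.68097216]]
Rz=lambda a:Ro.from_euler("z",a).as_matrix();Ry=lambda a:Ro.from_euler("y",a).as_matrix()
def fk(j,p):
    s4,s6,c6,a1,h,L2,L3,e3,d,y0,c1=p
    B=Rz(j[0]+c1);A=B@Ry(j[1]);F=A@Ry(j[2])
    W=B@[a1,0,0]+[0,0,h]+A@[0,0,L2]+F@[e3,0,L3]
    R=F@Rz(s4*j[3])@Ry(j[4])@Rz(s6*j[5]+c6)
    return W+R@[0,y0,d],R
def fit():
    best=None
    for s4 in(1,-1):
     for s6 in(1,-1):
      for c6 in(0,np.pi,np.pi/2,-np.pi/2):
        def f(q):
            r=[]
            for j,p,e in zip(J,P,E_):
                X,R=fk(j,[s4,s6,c6+q[0],*q[1:]]);r+=list(X-p)+list(200*(R-Ro.from_euler("xyz",e).as_matrix()).ravel())
            return r+list(np.array(q[1:])*1e-3)
        o=least_squares(f,[0,100,400,500,500,0,250,0,0])
        if best is None or o.cost<best[0]:best=(o.cost,[s4,s6,c6+o.x[0],*o.x[1:]])
    return best
def ik(p,X,R,j0):
    def f(j):
        a,b=fk(j,p);return np.r_[a-X,200*Ro.from_matrix(b@R.T).as_rotvec()]
    o=least_squares(f,j0);return o.x,o.cost
E
python3 - <<'E'
from kin import *
c,p=fit();print(c,np.round(p,3))
import pickle;pickle.dump(p,open("kin.pkl","wb"))
for j,q in zip(J,P):print((fk(j,p)[0]-q).round(1))
X0,R=fk(J[4],p);n=-R[:,2];u=-R[:,0]
for nm,X in(("press",X0-28*n),("home",X0-28*n-28*u),):print(nm,[v.round(3) if hasattr(v,'round') else v for v in ik(p,X,R,J[4])])
E
```

```text
484.10865850405503 [ 1.00000e+00  1.00000e+00  1.66700e+00  1.48990e+01  1.48323e+02
  6.70757e+02  4.21035e+02  9.47470e+01  2.74407e+02 -3.28220e+01
  1.04000e-01]
[ 2.6  2.5 -1.5]
[-5.  -7.5  2.6]
[-6.4 -7.9  3.3]
[ 4.6 -0.1 -3. ]
[ 4.8  0.5 -1.4]
press [array([-0.243,  0.635,  1.906, -1.131,  0.694,  0.586]), np.float64(0.0)]
home [array([-0.205,  0.66 ,  1.925, -1.159,  0.694,  0.664]), np.float64(0.0)]
```

```bash
sed -i 's/W=B@\[a1,0,0\]/W=B@[a1,c1*66,0]/; s/B=Rz(j\[0\]+c1)/B=Rz(j[0])/' kin.py
python3 - <<'E'
from kin import *
c,p=fit();print(c,np.round(p,3))
import pickle;pickle.dump(p,open("kin.pkl","wb"))
for j,q,e in zip(J,P,E_):
    X,R=fk(j,p);print((X-q).round(1),np.degrees(Ro.from_matrix(R@Ro.from_euler("xyz",e).as_matrix().T).as_rotvec()).round(2))
X0,R=fk(J[4],p);n=-R[:,2];u=-R[:,0]
for nm,X in(("press",X0-28*n),("home",X0-28*n-28*u),):print(nm,[v.round(3) if hasattr(v,'round') else v for v in ik(p,X,R,J[4])])
E
```

```text
0.34218491832492476 [ 1.00000e+00  1.00000e+00  1.57100e+00  3.20000e-02  1.96715e+02
  5.86750e+02  4.10992e+02  4.30790e+01  2.97659e+02 -1.50000e-02
  9.99000e-01]
[ 0. -0.  0.] [ 0.   -0.    0.01]
[ 0.  0. -0.] [0.01 0.   0.  ]
[-0.  0.  0.] [0. 0. 0.]
[ 0. -0. -0.] [-0.02  0.01 -0.03]
[ 0.  0. -0.] [-0.  0.  0.]
press [array([-0.244,  0.635,  1.908, -1.134,  0.692,  0.589]), np.float64(0.0)]
home [array([-0.206,  0.66 ,  1.927, -1.161,  0.693,  0.666]), np.float64(0.0)]
```

Run:
```python
from kin import *
import pickle
p=pickle.load(open("kin.pkl","rb"))
X0,R=fk(J[4],p);n=-R[:,2];u=-R[:,0];xb=-R[:,1]
hold=X0+19.7*n-1.5*u -28*n-28*u   # holder origin, home
for f in(0,10,15,20,25):
    Q=Ro.from_rotvec(-np.radians(f)*xb).as_matrix()@R
    for nm,sh in(("home",0),("up60",60*n+60*u)):
        X=hold+sh+15*n+35*Q[:,2];j,c=ik(p,X,Q,J[4]);print(f,nm,j.round(2),round(c,2),Q[:,2].round(2))
# table regrip
T=np.array([562.5,46.2,0.])
for f in(15,20):
    Rt=Ro.from_rotvec(-np.radians(f)*np.array([-.998,-.06,0])).as_matrix()@Ro.from_euler("xyz",[np.pi,0,1.631]).as_matrix()
    X=T+[0,0,15]+35*Rt[:,2];j,c=ik(p,X,Rt,J[2]);print("table",f,X.round(1),j.round(2),round(c,2),Rt[:,2].round(2))
# shears in place: grip y=88 z~13, TCP 24 beyond tip; tip at z=8
for f in(0,10,20):
    Q=Ro.from_rotvec(-np.radians(f)*xb).as_matrix()@R
    for nm,y in(("in",88),("above",180)):
        X=hold+y*u+13*n+25*Q[:,2];j,c=ik(p,X,Q,J[4]);print("shears",f,nm,j.round(2),round(c,2))
```

```text
0 home [-0.2   0.66  1.93 -1.16  0.69  0.67] 0.0 [ 0.07 -0.61 -0.79]
0 up60 [-0.22  0.53  1.87 -0.99  0.77  0.41] 0.0 [ 0.07 -0.61 -0.79]
10 home [-0.27  0.63  1.9  -0.86  0.61  0.34] 0.0 [ 0.05 -0.47 -0.88]
10 up60 [-0.29  0.5   1.83 -0.7   0.74  0.11] 0.0 [ 0.05 -0.47 -0.88]
15 home [-0.3   0.62  1.88 -0.69  0.6   0.16] 0.0 [ 0.04 -0.39 -0.92]
15 up60 [-0.32  0.5   1.81 -0.55  0.75 -0.04] 0.0 [ 0.04 -0.39 -0.92]
20 home [-0.34  0.61  1.85 -0.52  0.6  -0.03] 0.0 [ 0.03 -0.31 -0.95]
20 up60 [-0.36  0.5   1.78 -0.41  0.77 -0.18] 0.0 [ 0.03 -0.31 -0.95]
25 home [-0.37  0.61  1.83 -0.35  0.62 -0.21] 0.0 [ 0.02 -0.22 -0.97]
25 up60 [-0.39  0.5   1.76 -0.28  0.8  -0.31] 0.0 [ 0.02 -0.22 -0.97]
table 15 [562.   55.2 -18.8] [-0.15  0.71  1.88  0.43  0.66 -0.57] 0.0 [-0.02  0.26 -0.97]
table 20 [561.8  58.1 -17.9] [-0.19  0.73  1.87  0.53  0.71 -0.69] 0.0 [-0.02  0.34 -0.94]
shears 0 in [-0.31  0.58  1.86 -1.05  0.7   0.41] 0.0
shears 0 above [-0.43  0.53  1.75 -0.93  0.72  0.14] 0.0
shears 10 in [-0.38  0.56  1.8  -0.73  0.68  0.07] 0.0
shears 10 above [-0.48  0.52  1.68 -0.61  0.75 -0.18] 0.0
shears 20 in [-0.44  0.55  1.75 -0.41  0.72 -0.26] 0.0
shears 20 above [-0.54  0.53  1.6  -0.34  0.85 -0.45] 0.0
```

Request:
{"method": "jog_arm", "body": {"targets": [{"turn": [0,0,0],"slide": [-4,37,47],"claw": 0},{"turn": [9.45,1,0],"slide": [0,45,10],"claw": 0},{"turn": [9.45,1,0],"slide": [0,50,0],"claw": 0},{"turn": [9.45,1,0],"slide": [0,50,-20],"claw": 0},{"turn": [9.45,1,0],"slide": [2,50,-40],"claw": 0}]}}

```text
t: 13.0
eef_pos: [560.7, -1.2, 92.8]
tcp_rot: [3.135, -0.002, 1.681]
ft_force: [0.4, -0.1, -4.3]
opening: 0.478
grip_force: 30.0
```

Request:
{"method": "jog_arm", "body": {"targets": [{"turn": [0,0,0],"slide": [2,46,-50],"claw": 0},{"turn": [0,0,0],"slide": [1,0,-35],"claw": 0},{"turn": [0,0,0],"slide": [0,0,-18],"claw": 0},{"turn": [0,0,0],"slide": [0,0,-4],"claw": 0},{"turn": [0,0,0],"slide": [0,0,0],"claw": 0}]}}

```text
t: 13.62
eef_pos: [562.6, 38.6, -11.8]
tcp_rot: [3.141, 0.003, 1.679]
ft_force: [-0.5, 0.5, -4.0]
opening: 0.482
grip_force: 30.0
```

Request:
{"method": "jog_arm", "body": {"targets": [{"turn": [0,0,0],"slide": [0,0,-6],"claw": 0},{"turn": [0,0,0],"slide": [0,0,-1.5],"claw": 0},{"turn": [0,0,0],"slide": [0,0,0],"claw": 0}]}}

```text
t: 14.0
eef_pos: [562.3, 38.7, -19.7]
tcp_rot: [3.141, 0.003, 1.68]
ft_force: [-1.1, -1.7, 4.6]
opening: 0.481
grip_force: 30.0
```

Request:
{"method": "jog_arm", "body": {"targets": [{"turn": [0,0,0],"slide": [0,0,0],"claw": 75},{"turn": [0,0,0],"slide": [0,0,0],"claw": 75},{"turn": [0,0,0],"slide": [0,0,0.5],"claw": 75},{"turn": [9.95,1.1,0],"slide": [-0.7,6,2],"claw": 75},{"turn": [0,0,0],"slide": [0,0,0],"claw": 20}]}}

```text
t: 14.62
eef_pos: [560.6, 42.5, -18.8]
tcp_rot: [-3.136, -0.146, 1.677]
ft_force: [0.3, -0.5, 0.9]
opening: 0.69
grip_force: 0.0
```

Request:
{"method": "jog_arm", "body": {"targets": [{"turn": [0,0,0],"slide": [0,0,0],"claw": 0},{"turn": [0,0,0],"slide": [0,0,0],"claw": 0},{"turn": [0,0,0],"slide": [0,0,0],"claw": 0},{"turn": [0,0,0],"slide": [0,0,0],"claw": 0}]}}

```text
t: 15.12
eef_pos: [560.2, 44.0, -18.8]
tcp_rot: [-3.136, -0.146, 1.679]
ft_force: [0.3, 0.7, -0.9]
opening: 0.481
grip_force: 30.0
```

Request:
{"method": "jog_arm", "body": {"targets": [{"turn": [0,0,0],"slide": [0,0,25],"claw": 0},{"turn": [0,0,0],"slide": [0,-10,50],"claw": 0},{"turn": [-7.56,-0.82,0],"slide": [0,-40,50],"claw": 0},{"turn": [-7.56,-0.82,0],"slide": [0,-45,30],"claw": 0},{"turn": [-7.56,-0.82,0],"slide": [0,-45,10],"claw": 0}]}}

```text
t: 15.75
eef_pos: [560.8, -96.6, 147.4]
tcp_rot: [-3.139, 0.258, 1.678]
ft_force: [0.1, 0.6, -5.0]
opening: 0.484
grip_force: 30.0
```

Request:
{"method": "jog_arm", "body": {"targets": [{"turn": [-7.56,-0.82,0],"slide": [0,-45,0],"claw": 0},{"turn": [-7.56,-0.82,0],"slide": [0,-45,0],"claw": 0},{"turn": [0,0,0],"slide": [-1,-32,-15],"claw": 0},{"turn": [0,0,0],"slide": [0,0,-15],"claw": 0},{"turn": [0,0,0],"slide": [0,0,0],"claw": 0}]}}

```text
t: 16.38
eef_pos: [558.5, -216.8, 113.7]
tcp_rot: [-3.134, 0.517, 1.68]
ft_force: [0.9, 0.0, -2.8]
opening: 0.482
grip_force: 30.0
```

Run:
```python
from h import *
import pickle
s=state();c=read_camera("wrist");cv2.imwrite("pics/w8.png",cv2.resize(c["frame"],(800,600)))
pickle.dump((c,s["eef_pos"],s["tcp_rot"]),open("c8.pkl","wb"))
R=Ro.from_euler("xyz",s["tcp_rot"]).as_matrix()
print(s["t"],s["eef_pos"],s["ft_force"],s["joints"],np.degrees(np.arccos(-R[2,2])),R.round(3).tolist())
```

```text
16.375 [ 558.48173762 -216.78935905  113.73531824] [ 0.86263798  0.00603891 -2.78627037] [-0.24869722  0.53070957  1.86140303 -0.77914092  0.72405722  0.23493323] 29.60070429145997 [[-0.095, 0.994, 0.046], [0.864, 0.105, -0.492], [-0.494, -0.007, -0.869]]
```

View pics/w8.png

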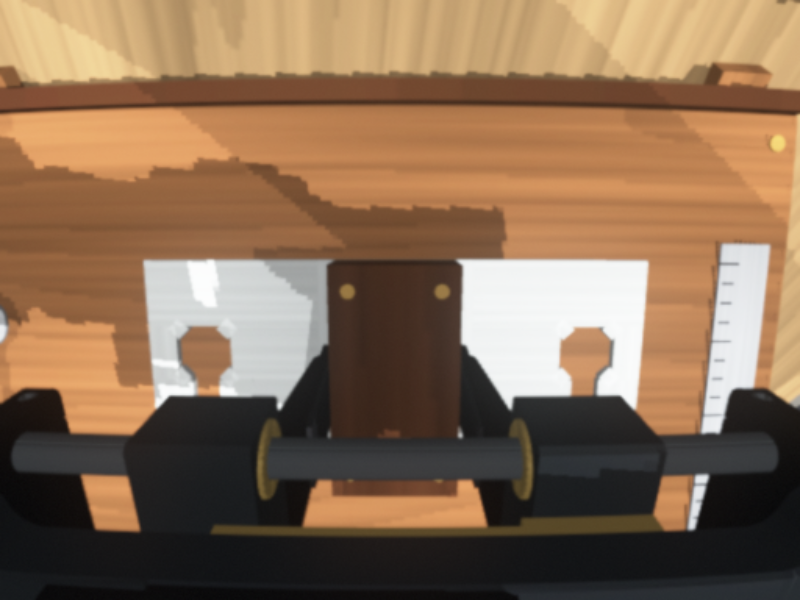

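Wrist view: the plate's lower corners are at (144,261) and (648,261), and its holes at (205,350) and (586,350). The studs are hidden behind the plate at this distance. I have used my pictures, so from here I go by numbers.

Run:
```python
from h import *
import pickle
c,pos,rot=pickle.load(open("c8.pkl","rb"))
th=np.radians(186.05);x=np.array([np.cos(th),np.sin(th),0]);y=np.array([-x[1],x[0],0]);s,co=np.sin(np.radians(38)),np.cos(np.radians(38))
B=np.c_[x,y*co+[0,0,s],-y*s+np.array([0,0,co])]
def sep(L,D):
    (o,a),(o,b)=[ray(c,np.array(p)*.64) for p in L];n=B[:,2];a=a/abs(a@n);b=b/abs(b@n);h=D/np.linalg.norm(a-b);return [o+h*a,o+h*b]
def pl(p,z):
    o,v=ray(c,np.array(p)*.64);n=B[:,2];return o+v*(((pos@n)+z-o@n)/(v@n))
print("rel TCP edge",[(B.T@(q-pos)).round(1) for q in sep([(144,261),(648,261)],196)],"holes",[(B.T@(q-pos)).round(1) for q in sep([(205,350),(586,350)],152)])
for z in(22,22.8,23.5):print(z,[(B.T@(pl(q,z)-pos)).round(1) for q in[(144,261),(648,261),(205,350),(586,350)]])
for S in([485,-233.5,86.5],[635,-217.4,86.5]):print("stud",(B.T@(np.array(S)-pos)).round(1))
# board lower-edge of face and check of face plane: n-coordinate
E=np.array([530,-150,21.]);print("edge n",(B[:,2]@(E-pos)).round(1));print(B.round(3).tolist())
```

```text
rel TCP edge [array([ 98.3, -39.3,  22.9]), array([-97.7, -40.2,  22.9])] holes [array([76.2, -3.6, 21.9]), array([-75.8,  -4.5,  21.9])]
22 [array([ 98.8, -39.2,  22. ]), array([-98.2, -40.1,  22. ]), array([76.2, -3.6, 22. ]), array([-75.7,  -4.5,  22. ])]
22.8 [array([ 98.3, -39.3,  22.8]), array([-97.7, -40.2,  22.8]), array([75.8, -3.8, 22.8]), array([-75.4,  -4.7,  22.8])]
23.5 [array([ 98. , -39.3,  23.5]), array([-97.4, -40.2,  23.5]), array([75.6, -4. , 23.5]), array([-75.1,  -4.9,  23.5])]
stud [ 74.8  -9.8 -26.9]
stud [-76.   -9.9 -26.8]
edge n -30.3
[[-0.994, 0.083, -0.065], [-0.105, -0.784, 0.612], [0.0, 0.616, 0.788]]
```

Request:
{"method": "jog_arm", "body": {"targets": [{"turn": [0,0,0],"slide": [0.2,4.8,-3.7],"claw": 0},{"turn": [0,0,0],"slide": [1,-9.2,-11.8],"claw": 0},{"turn": [0,0,0],"slide": [1,-9.2,-11.8],"claw": 0},{"turn": [0,0,0],"slide": [0.3,-3.1,-3.9],"claw": 0},{"turn": [0,0,0],"slide": [0,0,0],"claw": 0}]}}

```text
t: 17.05
eef_pos: [561.5, -234.4, 83.3]
tcp_rot: [-3.135, 0.517, 1.679]
ft_force: [0.0, -0.0, -2.8]
opening: 0.482
grip_force: 30.0
```

Run:
```python
from h import *
import pickle
s=state();c=read_camera("wrist");pickle.dump((c,s["eef_pos"],s["tcp_rot"]),open("c9.pkl","wb"));print(s["eef_pos"],s["ft_force"],s["joints"][3])
# ascii-free check: grey (low saturation) vs wood inside hole windows
I=c["frame"][205:258].astype(int)
for x0 in(105,350):
    W=I[:,x0:x0+60];m=(W[...,2]-W[...,0])
    print(x0)
    for r in range(0,53,3):print(205+r,''.join('#' if v>45 else ('+' if W[r,i].sum()<420 else '.') for i,v in enumerate(m[r])))
```

```text
[ 561.50129491 -234.40915834   83.33434953] [ 0.02884072 -0.04978244 -2.79659795] -0.8399348834903547
105
205 ............................................................
208 ............................................................
211 ................+#++++......................................
214 .............+####+.........................................
217 .........++######++.........................................
220 .........++#######++..................++++..................
223 .........++########++.................++++..................
226 .........+++##########++............+++.....................
229 .........++###############+++++++++++++++...................
232 .........+++###############################.................
235 .............+++########################+...................
238 ................+++##################+......................
241 ..................+++##############+........................
244 .....................+#############.........................
247 ......................#############.........................
250 ...............
[... 649 characters left out ...]
.................+############++..................
229 ......................++++##############++..................
232 ........+###+++++#######################+...................
235 ...........+########################++......................
238 .............++#################+++........................#
241 ................+##############++..........................#
244 ................+#############++...........................#
247 ................+#############++..........................##
250 ................+#############+...........................##
253 ..............+++++++++++++++++++++++++++++++++...........##
256 ++++++++++++++++++++++++++++++++++++++++++++++++++........##
```

Run:
```python
from h import *
import pickle
c,pos,rot=pickle.load(open("c9.pkl","rb"))
th=np.radians(186.05);x=np.array([np.cos(th),np.sin(th),0]);y=np.array([-x[1],x[0],0]);s,co=np.sin(np.radians(38)),np.cos(np.radians(38))
B=np.c_[x,y*co+[0,0,s],-y*s+np.array([0,0,co])]
t=np.linspace(0,6.28,60)
def ext(C,r):
    q=np.array([proj(c,C+B@[r*np.cos(a),r*np.sin(a),0]) for a in t]);return "cols",q[:,0].min().round(1),q[:,0].max().round(1),"rows",q[:,1].min().round(1),q[:,1].max().round(1)
for i,S in((1,[485,-233.5,86.5]),(-1,[635,-217.4,86.5])):
    print("head",ext(np.array(S)-B[:,2]*2,8),ext(np.array(S)+B[:,2]*3,7))
    print("hole front",ext(pos+B@[76*i+.2,-3.8,22.8],11),"back",ext(pos+B@[76*i+.2,-3.8,18.8],11))
    print((B.T@(np.array(S)-pos)).round(1))
```

```text
head ('cols', np.float64(129.0), np.float64(152.3), 'rows', np.float64(204.3), np.float64(227.4)) ('cols', np.float64(127.5), np.float64(148.3), 'rows', np.float64(207.2), np.float64(228.0))
hole front ('cols', np.float64(113.4), np.float64(148.0), 'rows', np.float64(206.9), np.float64(241.2)) back ('cols', np.float64(116.2), np.float64(150.2), 'rows', np.float64(205.6), np.float64(239.3))
[76.  -5.1  8. ]
head ('cols', np.float64(353.0), np.float64(376.5), 'rows', np.float64(205.0), np.float64(228.2)) ('cols', np.float64(356.9), np.float64(377.9), 'rows', np.float64(208.0), np.float64(228.8))
hole front ('cols', np.float64(358.1), np.float64(392.9), 'rows', np.float64(207.9), np.float64(242.3)) back ('cols', np.float64(356.0), np.float64(390.1), 'rows', np.float64(206.6), np.float64(240.3))
[-74.9  -5.3   8.1]
```

Request:
{"method": "jog_arm", "body": {"targets": [{"turn": [0,0,0],"slide": [-0.1,1.1,-0.9],"claw": 0},{"turn": [0,0,0],"slide": [0.2,-1.8,-2.4],"claw": 0},{"turn": [0,0,0],"slide": [0.2,-1.8,-2.4],"claw": 0},{"turn": [0,0,0],"slide": [0,0,0],"claw": 0}]}}

```text
t: 17.6
eef_pos: [562.0, -236.6, 78.0]
tcp_rot: [-3.136, 0.518, 1.679]
ft_force: [0.4, -0.3, -3.3]
opening: 0.483
grip_force: 30.0
```

Request:
{"method": "jog_arm", "body": {"targets": [{"turn": [0,0,0],"slide": [0.2,-1.8,-2.4],"claw": 0},{"turn": [0,0,0],"slide": [0,0,0],"claw": 0}]}}

```text
t: 17.85
eef_pos: [562.2, -238.4, 75.6]
tcp_rot: [-3.136, 0.518, 1.679]
ft_force: [-0.4, -0.2, -3.8]
opening: 0.484
grip_force: 30.0
```

Request:
{"method": "jog_arm", "body": {"targets": [{"turn": [0,0,0],"slide": [0.2,-1.8,-2.4],"claw": 0},{"turn": [0,0,0],"slide": [0,0,0],"claw": 0}]}}

```text
t: 18.1
eef_pos: [562.4, -240.2, 73.2]
tcp_rot: [-3.136, 0.518, 1.679]
ft_force: [-0.1, -0.1, -3.6]
opening: 0.479
grip_force: 30.0
```

Request:
{"method": "jog_arm", "body": {"targets": [{"turn": [0,0,0],"slide": [0.1,-1.2,-1.6],"claw": 0},{"turn": [0,0,0],"slide": [0,0,0],"claw": 0}]}}

```text
t: 18.35
eef_pos: [562.5, -241.3, 71.6]
tcp_rot: [-3.136, 0.518, 1.679]
ft_force: [0.2, -0.3, -3.2]
opening: 0.483
grip_force: 30.0
```

Request:
{"method": "jog_arm", "body": {"targets": [{"turn": [0,0,0],"slide": [0.1,-0.9,-1.2],"claw": 0},{"turn": [0,0,0],"slide": [0,0,0],"claw": 0}]}}

```text
t: 18.6
eef_pos: [562.6, -241.6, 71.4]
tcp_rot: [-3.137, 0.518, 1.679]
ft_force: [-3.1, 8.5, 8.2]
opening: 0.482
grip_force: 30.0
```

Request:
{"method": "jog_arm", "body": {"targets": [{"turn": [0,0,0],"slide": [0.1,-0.6,-0.8],"claw": 0},{"turn": [0,0,0],"slide": [0,0,0],"claw": 0}]}}

```text
t: 18.85
eef_pos: [562.7, -241.7, 71.4]
tcp_rot: [-3.137, 0.519, 1.679]
ft_force: [-7.8, 16.8, 18.4]
opening: 0.478
grip_force: 30.0
```

Request:
{"method": "jog_arm", "body": {"targets": [{"turn": [0,0,0],"slide": [-0.1,1.0,1.3],"claw": 0},{"turn": [0,0,0],"slide": [-0.3,3.1,-2.5],"claw": 0},{"turn": [0,0,0],"slide": [-0.3,3.1,-2.5],"claw": 0},{"turn": [0,0,0],"slide": [0,0,0],"claw": 0}]}}

```text
t: 19.35
eef_pos: [562.6, -235.6, 66.7]
tcp_rot: [-3.137, 0.519, 1.679]
ft_force: [-0.8, 4.5, 7.9]
opening: 0.482
grip_force: 30.0
```

Request:
{"method": "jog_arm", "body": {"targets": [{"turn": [0,0,0],"slide": [-0.4,3.9,-3.1],"claw": 0},{"turn": [0,0,0],"slide": [0,0,0],"claw": 0}]}}

```text
t: 19.6
eef_pos: [562.3, -231.7, 63.7]
tcp_rot: [-3.138, 0.519, 1.679]
ft_force: [0.3, 3.4, 7.4]
opening: 0.481
grip_force: 30.0
```

Request:
{"method": "jog_arm", "body": {"targets": [{"turn": [0,0,0],"slide": [-0.4,3.9,-3.1],"claw": 0},{"turn": [0,0,0],"slide": [0,0,0],"claw": 0}]}}

```text
t: 19.85
eef_pos: [561.9, -227.9, 60.6]
tcp_rot: [-3.138, 0.519, 1.679]
ft_force: [-0.6, 3.9, 7.9]
opening: 0.483
grip_force: 30.0
```

Request:
{"method": "jog_arm", "body": {"targets": [{"turn": [0,0,0],"slide": [-0.4,3.9,-3.1],"claw": 0},{"turn": [0,0,0],"slide": [0,0,0],"claw": 0}]}}

```text
t: 20.1
eef_pos: [561.5, -224.0, 57.6]
tcp_rot: [-3.138, 0.519, 1.678]
ft_force: [-0.5, 3.6, 8.2]
opening: 0.483
grip_force: 30.0
```

Request:
{"method": "jog_arm", "body": {"targets": [{"turn": [0,0,0],"slide": [-0.2,1.6,-1.2],"claw": 0},{"turn": [0,0,0],"slide": [0,0,0],"claw": 0}]}}

```text
t: 20.35
eef_pos: [561.3, -222.6, 56.5]
tcp_rot: [-3.138, 0.519, 1.678]
ft_force: [-0.5, 3.0, 8.7]
opening: 0.483
grip_force: 30.0
```

Request:
{"method": "jog_arm", "body": {"targets": [{"turn": [0,0,0],"slide": [-0.1,1.2,-0.9],"claw": 0},{"turn": [0,0,0],"slide": [0,0,0],"claw": 0}]}}

```text
t: 20.6
eef_pos: [561.2, -221.5, 55.6]
tcp_rot: [-3.138, 0.519, 1.678]
ft_force: [0.2, 1.1, 7.9]
opening: 0.485
grip_force: 30.0
```

Request:
{"method": "jog_arm", "body": {"targets": [{"turn": [0,0,0],"slide": [-0.1,1.2,-0.9],"claw": 0},{"turn": [0,0,0],"slide": [0,0,0],"claw": 0}]}}

```text
t: 20.85
eef_pos: [561.1, -220.3, 54.7]
tcp_rot: [-3.138, 0.519, 1.678]
ft_force: [-0.5, 1.5, 7.6]
opening: 0.482
grip_force: 30.0
```

Request:
{"method": "jog_arm", "body": {"targets": [{"turn": [0,0,0],"slide": [-0.1,1.2,-0.9],"claw": 0},{"turn": [0,0,0],"slide": [0,0,0],"claw": 0}]}}

```text
t: 21.1
eef_pos: [561.1, -219.9, 54.4]
tcp_rot: [-3.137, 0.521, 1.678]
ft_force: [-1.2, -3.1, 11.5]
opening: 0.481
grip_force: 30.0
```

Request:
{"method": "jog_arm", "body": {"targets": [{"turn": [0,0,0],"slide": [-0.1,1.2,-0.9],"claw": 0},{"turn": [0,0,0],"slide": [0,0,0],"claw": 0}]}}

```text
t: 21.35
eef_pos: [561.1, -219.8, 54.3]
tcp_rot: [-3.137, 0.523, 1.678]
ft_force: [-2.3, -10.0, 15.7]
opening: 0.484
grip_force: 30.0
```

Request:
{"method": "jog_arm", "body": {"targets": [{"turn": [0,0,0],"slide": [0,0,0],"claw": 75},{"turn": [0,0,0],"slide": [0,0,0],"claw": 75},{"turn": [0,0,0],"slide": [0,0,0],"claw": 75},{"turn": [0,0,0],"slide": [-1,10,17],"claw": 75},{"turn": [0,0,0],"slide": [-2,25,43],"claw": 75}]}}

```text
t: 21.98
eef_pos: [556.3, -182.4, 110.8]
tcp_rot: [-3.132, 0.516, 1.68]
ft_force: [1.1, 0.9, 0.0]
opening: 0.744
grip_force: 0.0
```

Request:
{"method": "jog_arm", "body": {"targets": [{"turn": [7.4,0.8,0],"slide": [-2,25,43],"claw": 75},{"turn": [7.4,0.8,0],"slide": [-5,45,20],"claw": 75},{"turn": [7.4,0.8,0],"slide": [-5,50,5],"claw": 75},{"turn": [7.4,0.8,0],"slide": [-5,50,0],"claw": 75},{"turn": [0,0,-8.5],"slide": [-5,50,0],"claw": 75}]}}

```text
t: 22.6
eef_pos: [535.4, 37.7, 180.1]
tcp_rot: [-3.137, -0.004, 1.528]
ft_force: [1.1, -0.0, -0.9]
opening: 0.753
grip_force: 0.0
```

Request:
{"method": "jog_arm", "body": {"targets": [{"turn": [0,0,-8.5],"slide": [-5,50,0],"claw": 75},{"turn": [0,0,-8.5],"slide": [-5,50,0],"claw": 75},{"turn": [0,0,-8.5],"slide": [-5,50,0],"claw": 75},{"turn": [0,0,-8.5],"slide": [-5,50,0],"claw": 75},{"turn": [0,0,-8.5],"slide": [-5,50,0],"claw": 75}]}}

```text
t: 23.22
eef_pos: [509.8, 289.2, 179.8]
tcp_rot: [-3.136, -0.002, 0.784]
ft_force: [0.1, -0.3, 0.3]
opening: 0.75
grip_force: 0.0
```

```bash
cat > rect.py <<'E'
from h import *
def rect(c,o,ang,us,vs,z):
    a=np.radians(ang);d=np.array([np.cos(a),np.sin(a),0]);e=np.array([-d[1],d[0],0])
    M=np.array([[proj(c,np.array([o[0],o[1],z])+u*d+v*e) for u in us] for v in vs],np.float32)
    return cv2.remap(c["frame"],M[...,0],M[...,1],cv2.INTER_LINEAR,borderValue=(255,0,255)).astype(int)
def show(I):
    for r in I:
        print(''.join('x' if p[1]==0 and p[0]==255 else '#' if p.sum()<150 else '.' if p[2]-p[0]>40 else 'o' for p in r))
E
python3 - <<'E'
from rect import *
import pickle
s=state();c=read_camera("wrist");pickle.dump((c,s["eef_pos"],s["tcp_rot"]),open("c10.pkl","wb"))
print(s["t"],s["eef_pos"])
for q in("shears","shears_tip","shears_grip"):
    print(q,[(d["xy"],round(d["conf"],2),atz(c,d["xy"],6).round(1)) for d in look_for(q,"wrist")[:2]])
show(rect(c,(518,276),45,range(-100,152,4),range(-64,65,4),6))
E
```

```text
23.225 [509.77164654 289.23621462 179.78105803]
shears [([113.6, 245.0], 0.7, array([298.4, 346.8,   6. ])), ([251.9, 177.2], 0.61, array([498.4, 280.9,   6. ]))]
shears_tip [([252.9, 176.5], 0.92, array([499.9, 280.6,   6. ])), ([115.2, 247.2], 0.79, array([297.4, 343.2,   6. ]))]
shears_grip [([253.1, 175.5], 0.88, array([501. , 281.4,   6. ])), ([118.2, 246.0], 0.7, array([301.9, 341.3,   6. ]))]
#######o.......................................................
...............................................................
...............................................................
...............................................................
...............................................................
...............................................................
...............................................................
...............................................................
...............................................................
...............................................................
.........................................................
[... 714 characters left out ...]
o...o#####################oo..oooooooooo....................
oooo....#####o###############ooooooooo.........................
ooo...........o##############oooo..............................
ooo...........###########......................................
oo...........##oo...o###o......................................
oo.........o##o.......##o......................................
o..........##o.......o##.......................................
..........o##o.......###.......................................
...........###o....o##o........................................
...........o#########o.........................................
............o#####oo...........................................
```

Run:
```python
from rect import *
import pickle
c,_,_=pickle.load(open("c10.pkl","rb"))
I=rect(c,(501,293),37.5,range(-84,140,2),range(-48,49,2),6)
show(I[::2,::2])
k=I.sum(2)<150
w=(I[...,2]-I[...,0]<=40)&~k
vs=np.arange(-48,49,2);us=np.arange(-84,140,2)
for u in range(-80,140,12):
    i=(u+84)//2;g=lambda m:(vs[m[:,i]].min(),vs[m[:,i]].max()) if m[:,i].any() else None
    print(u,"dark",g(k),"grey",g(w))
```

```text
........................................................
........................................................
........................................................
.......o#######o........................................
....o#############......................................
...o##o.......o####o....................................
...##o..........o###....................................
..o###...........###o...................................
...###o.........o###o...................................
...o####o......o#####oooooooooooooo...........o..o......
....#####################ooooooooooooooooooooooooooooo..
....#####################o...oooooooooooooooooooooooooo.
.........o######o########o...oooooooooooooooooooooooooo.
..........o##############oo..oooooooooooooooooooooooooo.
.........################oooooooooooooooooo.............
.......o##o....o####o.....ooo...........................
......o##........###....................................
......###........###....................................
......###.......o##o....................................
......####o....##
[... 661 characters left out ...]
64(-34), np.int64(32)) grey (np.int64(-24), np.int64(34))
-8 dark (np.int64(-26), np.int64(20)) grey (np.int64(-28), np.int64(24))
4 dark (np.int64(-10), np.int64(8)) grey (np.int64(-12), np.int64(10))
16 dark None grey (np.int64(-12), np.int64(10))
28 dark None grey (np.int64(-14), np.int64(12))
40 dark None grey (np.int64(-12), np.int64(10))
52 dark None grey (np.int64(-12), np.int64(10))
64 dark None grey (np.int64(-10), np.int64(8))
76 dark None grey (np.int64(-10), np.int64(8))
88 dark None grey (np.int64(-8), np.int64(6))
100 dark None grey (np.int64(-12), np.int64(6))
112 dark None grey (np.int64(-12), np.int64(6))
124 dark None grey (np.int64(-8), np.int64(4))
136 dark None grey None
```

Request:
{"method": "jog_arm", "body": {"targets": [{"turn": [0,0,-7.7],"slide": [-3.3,6.8,-20],"claw": 40},{"turn": [0,0,0],"slide": [0,0,-50],"claw": 40},{"turn": [0,0,0],"slide": [0,0,-50],"claw": 40},{"turn": [0,0,0],"slide": [0,0,-40],"claw": 40},{"turn": [0,0,0],"slide": [0,0,0],"claw": 40}]}}

```text
t: 24.05
eef_pos: [505.9, 292.5, 17.8]
tcp_rot: [-3.135, 0.003, 0.654]
ft_force: [0.6, 0.8, 0.4]
opening: 0.404
grip_force: 0.0
```

Run:
```python
from rect import *
import pickle
s=state();c=read_camera("wrist");pickle.dump((c,s["eef_pos"],s["tcp_rot"]),open("c11.pkl","wb"))
print(s["t"],s["eef_pos"],s["tcp_rot"],s["opening"])
I=rect(c,(506.5,296),37.2,range(-40,140,2),range(-40,41,2),6)
show(I[::2,::2])
```

```text
24.05 [505.86986218 292.49415475  17.79795919] [-3.13519769  0.00329759  0.65425259] 0.40387571563579777
#####........................................
#######......................................
#######o.....................................
#########....................................
....####.....................................
....####.....................................
...####o........................o..o.........
############ooooooooooo..........o..o........
############oooooooooooooooooooooooooo.......
############o...oooooooooooooooooooooooooo...
############o...oooooooooooooooooooooooooo...
############oo.oooooooooooooooooooooooooo....
############oooooooooooooo...................
...o###o.....................................
....####.....................................
....###......................................
########.....................................
#######o.....................................
#######......................................
#####........................................
###..........................................
```

Request:
{"method": "jog_arm", "body": {"targets": [{"turn": [0,0,0],"slide": [2.4,1.8,0],"claw": 40},{"turn": [0,0,0],"slide": [0,0,-20],"claw": 40},{"turn": [0,0,0],"slide": [0,0,-12],"claw": 40},{"turn": [0,0,0],"slide": [0,0,0],"claw": 40}]}}

```text
t: 24.6
eef_pos: [509.4, 296.1, -11.8]
tcp_rot: [-3.136, -0.002, 0.655]
ft_force: [0.5, 0.6, 0.3]
opening: 0.397
grip_force: 0.0
```

Request:
{"method": "jog_arm", "body": {"targets": [{"turn": [0,0,0],"slide": [0,0,-4],"claw": 40},{"turn": [0,0,0],"slide": [0,0,0],"claw": 40}]}}

```text
t: 24.85
eef_pos: [509.5, 296.2, -15.8]
tcp_rot: [-3.136, -0.002, 0.654]
ft_force: [-0.6, 0.3, 0.7]
opening: 0.402
grip_force: 0.0
```

Request:
{"method": "jog_arm", "body": {"targets": [{"turn": [0,0,0],"slide": [0,0,-3],"claw": 40},{"turn": [0,0,0],"slide": [0,0,0],"claw": 40}]}}

```text
t: 25.1
eef_pos: [509.3, 296.1, -19.1]
tcp_rot: [-3.136, -0.002, 0.654]
ft_force: [-0.4, 0.0, 0.3]
opening: 0.402
grip_force: 0.0
```

Request:
{"method": "jog_arm", "body": {"targets": [{"turn": [0,0,0],"slide": [-2.4,-1.8,-2],"claw": 40},{"turn": [0,0,0],"slide": [0,0,-1],"claw": 40},{"turn": [0,0,0],"slide": [0,0,0],"claw": 40}]}}

```text
t: 25.48
eef_pos: [507.0, 294.3, -22.1]
tcp_rot: [-3.136, -0.002, 0.654]
ft_force: [0.1, 0.6, -0.2]
opening: 0.402
grip_force: 0.5
```

Request:
{"method": "jog_arm", "body": {"targets": [{"turn": [0,0,0],"slide": [0,0,-1],"claw": 40},{"turn": [0,0,0],"slide": [0,0,0],"claw": 40}]}}

```text
t: 25.72
eef_pos: [507.0, 294.3, -23.1]
tcp_rot: [-3.136, -0.002, 0.654]
ft_force: [1.0, -0.0, 0.1]
opening: 0.402
grip_force: 0.5
```

Request:
{"method": "jog_arm", "body": {"targets": [{"turn": [0,0,0],"slide": [0,0,-1],"claw": 40},{"turn": [0,0,0],"slide": [0,0,0],"claw": 40}]}}

```text
t: 25.98
eef_pos: [507.0, 294.3, -24.1]
tcp_rot: [-3.136, -0.002, 0.654]
ft_force: [0.8, 1.6, 0.8]
opening: 0.399
grip_force: 0.5
```

Request:
{"method": "jog_arm", "body": {"targets": [{"turn": [0,0,0],"slide": [0,0,-1],"claw": 40},{"turn": [0,0,0],"slide": [0,0,0],"claw": 40}]}}

```text
t: 26.22
eef_pos: [506.9, 294.3, -25.1]
tcp_rot: [-3.136, -0.002, 0.654]
ft_force: [1.3, 0.8, -0.2]
opening: 0.399
grip_force: 0.5
```

Request:
{"method": "jog_arm", "body": {"targets": [{"turn": [0,0,0],"slide": [0,0,-1],"claw": 40},{"turn": [0,0,0],"slide": [0,0,0],"claw": 40}]}}

```text
t: 26.48
eef_pos: [507.0, 294.4, -25.4]
tcp_rot: [-3.137, -0.002, 0.655]
ft_force: [-0.6, 0.3, 8.8]
opening: 0.398
grip_force: 4.4
```

Request:
{"method": "jog_arm", "body": {"targets": [{"turn": [0,0,0],"slide": [0,0,2.2],"claw": 40},{"turn": [0,0,0],"slide": [0,0,0],"claw": 0},{"turn": [0,0,0],"slide": [0,0,0],"claw": 0},{"turn": [0,0,0],"slide": [0,0,0],"claw": 0},{"turn": [0,0,0],"slide": [0,0,0],"claw": 0}]}}

```text
t: 27.1
eef_pos: [507.0, 294.3, -23.9]
tcp_rot: [-3.136, -0.002, 0.654]
ft_force: [0.5, -0.9, -0.2]
opening: 0.271
grip_force: 30.1
```

Request:
{"method": "jog_arm", "body": {"targets": [{"turn": [0,0,0],"slide": [0,0,30],"claw": 0},{"turn": [0,0,9.75],"slide": [0,-10,55],"claw": 0},{"turn": [0,0,9.75],"slide": [5,-40,50],"claw": 0},{"turn": [0,0,9.75],"slide": [10,-45,45],"claw": 0},{"turn": [0,0,9.75],"slide": [10,-45,40],"claw": 0}]}}

```text
t: 27.72
eef_pos: [531.2, 155.5, 194.9]
tcp_rot: [-3.136, -0.002, 1.341]
ft_force: [0.3, 0.2, -2.2]
opening: 0.271
grip_force: 30.1
```

Request:
{"method": "jog_arm", "body": {"targets": [{"turn": [0,0,9.75],"slide": [10,-45,20],"claw": 0},{"turn": [0,0,9.75],"slide": [10,-45,0],"claw": 0},{"turn": [0,0,0],"slide": [5,-45,0],"claw": 0},{"turn": [0,0,0],"slide": [5,-45,0],"claw": 0},{"turn": [0,0,0],"slide": [5,-30,0],"claw": 0}]}}

```text
t: 28.35
eef_pos: [566.1, -55.1, 213.0]
tcp_rot: [-3.135, -0.002, 1.674]
ft_force: [0.0, 0.9, -2.8]
opening: 0.264
grip_force: 30.1
```

Request:
{"method": "jog_arm", "body": {"targets": [{"turn": [-7.56,-0.8,0],"slide": [3,-45,0],"claw": 0},{"turn": [-7.56,-0.8,0],"slide": [3,-45,0],"claw": 0},{"turn": [-7.56,-0.8,0],"slide": [2,-45,0],"claw": 0},{"turn": [-7.56,-0.8,0],"slide": [0,-45,5],"claw": 0},{"turn": [-7.56,-0.8,0],"slide": [0,-45,5],"claw": 0}]}}

```text
t: 28.98
eef_pos: [574.3, -279.3, 223.4]
tcp_rot: [-3.136, 0.665, 1.676]
ft_force: [0.1, -0.2, -1.1]
opening: 0.276
grip_force: 30.1
```

Run:
```python
from h import *
s=state();R=Ro.from_euler("xyz",s["tcp_rot"]).as_matrix();print(s["t"],s["eef_pos"],s["opening"],s["joints"].round(2),R.round(3).tolist())
th=np.radians(186.05);x=np.array([np.cos(th),np.sin(th),0]);y=np.array([-x[1],x[0],0]);a=np.radians(38)
u=y*np.cos(a)+[0,0,np.sin(a)];n=-y*np.sin(a)+np.array([0,0,np.cos(a)])
T=np.c_[-u,-x,-n]
print("turn left",np.degrees(Ro.from_matrix(T@R.T).as_rotvec()).round(2),"to hover",(np.array([572.7,-331,220])-s["eef_pos"]).round(1))
```

```text
28.975 [ 574.31979275 -279.29187548  223.44258964] 0.27568440273084033 [-0.29  0.44  1.74 -0.84  0.88  0.14] [[-0.083, 0.995, 0.06], [0.783, 0.102, -0.614], [-0.617, -0.004, -0.787]]
turn left [ 0.13 -0.22  0.2 ] to hover [ -1.6 -51.7  -3.4]
```

Request:
{"method": "jog_arm", "body": {"targets": [{"turn": [0.1,-0.2,0.2],"slide": [-0.8,-26,-1.5],"claw": 0},{"turn": [0,0,0],"slide": [-0.8,-26,-2],"claw": 0},{"turn": [0,0,0],"slide": [0,0,0],"claw": 0},{"turn": [0,0,0],"slide": [0,0,0],"claw": 0}]}}

```text
t: 29.48
eef_pos: [572.7, -329.8, 219.6]
tcp_rot: [-3.141, 0.66, 1.676]
ft_force: [0.3, 0.5, -2.4]
opening: 0.269
grip_force: 30.1
```

```bash
cat > bd.py <<'E'
from rect import *
th=np.radians(186.05);x=np.array([np.cos(th),np.sin(th),0]);y=np.array([-x[1],x[0],0]);a=np.radians(38)
u=y*np.cos(a)+[0,0,np.sin(a)];n=-y*np.sin(a)+np.array([0,0,np.cos(a)]);O=np.array([560.1,-211.9,71.9]);BB=np.c_[x,u,n]
def rb(c,o,xs,ys,z):
    M=np.array([[proj(c,o+BB@[X,Y,z]) for X in xs] for Y in ys],np.float32)
    return cv2.remap(c["frame"],M[...,0],M[...,1],cv2.INTER_LINEAR,borderValue=(255,0,255)).astype(int)
def sh(I,ys):
    for Y,r in zip(ys,I):
        print("%5d "%Y+''.join('x' if p[1]==0 and p[0]==255 else '#' if p.sum()<130 else '%' if p[2]-p[0]<75 and p.sum()<240 else '.' if p[2]-p[0]>45 else 'o' for p in r))
E
python3 - <<'E'
from bd import *
import pickle
s=state();c=read_camera("wrist");pickle.dump((c,s["eef_pos"],s["tcp_rot"]),open("c12.pkl","wb"));P=s["eef_pos"]
print(s["t"],P)
for q in("mouth","shears_tip","shears_grip"):print(q,[(np.round(d["xy"],1).tolist(),round(d["conf"],2)) for d in look_for(q,"wrist")[:2]])
print("pred tip px",proj(c,P-121*u+29.9*n),"mouth px",proj(c,O+40*u+13*n),"front top corners",[proj(c,O+BB@[X,40,26]).round(1).tolist() for X in(-23,23)])
print("blade plane, rel TCP");xs=range(40,-41,-2);ys=range(-40,-151,-4);sh(rb(c,P,xs,ys,29.9),ys)
print("pocket front plane, holder frame");ys=range(60,-65,-5);sh(rb(c,O,range(105,-106,-3),ys,26),ys)
print("plate plane");sh(rb(c,O,range(105,-106,-3),ys,4),ys)
E
```

```text
29.475 [ 572.66833427 -329.76838578  219.62837685]
mouth [([250.4, 8.1], 0.67)]
shears_tip [([252.1, 190.1], 0.73)]
shears_grip [([254.9, 188.9], 0.74)]
pred tip px [253.58341873  16.94196654] mouth px [253.25096458   2.09559012] front top corners [[290.0, -3.9], [216.5, -3.8]]
blade plane, rel TCP
  -40 ...............ooooooooooo...............
  -44 ...............ooooooooooo...............
  -48 ...............ooooooooooo...............
  -52 ................oooooooooo...............
  -56 ................ooooooooo................
  -60 ................ooooooooo................
  -64 ................ooooooooo................
  -68 ................oooo.oooo................
  -72 ................oooo.oooo................
  -76 .................oooooooo................
  -80 .................oooooooo................
  -84 .................oooooooo................
  -88 .................oooooooo................
  -92 .................oooooooo................
  -96 .................ooooooo.................
 -100 ..................oooooo.................
 -104 ..................oooooo..
[... 3788 characters left out ...]
 -20 xxxxxxxxxxxxxxxxxxxxxxxxxxxxxxxxxxxxxxxxxxxxxxxxxxxxxxxxxxxxxxxxxxxxxxx
  -25 xxxxxxxxxxxxxxxxxxxxxxxxxxxxxxxxxxxxxxxxxxxxxxxxxxxxxxxxxxxxxxxxxxxxxxx
  -30 xxxxxxxxxxxxxxxxxxxxxxxxxxxxxxxxxxxxxxxxxxxxxxxxxxxxxxxxxxxxxxxxxxxxxxx
  -35 xxxxxxxxxxxxxxxxxxxxxxxxxxxxxxxxxxxxxxxxxxxxxxxxxxxxxxxxxxxxxxxxxxxxxxx
  -40 xxxxxxxxxxxxxxxxxxxxxxxxxxxxxxxxxxxxxxxxxxxxxxxxxxxxxxxxxxxxxxxxxxxxxxx
  -45 xxxxxxxxxxxxxxxxxxxxxxxxxxxxxxxxxxxxxxxxxxxxxxxxxxxxxxxxxxxxxxxxxxxxxxx
  -50 xxxxxxxxxxxxxxxxxxxxxxxxxxxxxxxxxxxxxxxxxxxxxxxxxxxxxxxxxxxxxxxxxxxxxxx
  -55 xxxxxxxxxxxxxxxxxxxxxxxxxxxxxxxxxxxxxxxxxxxxxxxxxxxxxxxxxxxxxxxxxxxxxxx
  -60 xxxxxxxxxxxxxxxxxxxxxxxxxxxxxxxxxxxxxxxxxxxxxxxxxxxxxxxxxxxxxxxxxxxxxxx
```

Run:
```python
from bd import *
P=state()["eef_pos"]
for nm in("scene","side"):
    c=read_camera(nm)
    ys=range(-30,-150,-6);ws=range(0,62,2)
    M=np.array([[proj(c,P+BB@[-.5,Y,w]) for w in ws] for Y in ys],np.float32)
    I=cv2.remap(c["frame"],M[...,0],M[...,1],cv2.INTER_LINEAR).astype(int);print(nm,"cols n=0..60 step 2");sh(I,ys)
    for Y in(-60,-100):print(Y,[round(float(np.ptp([ (proj(c,P+BB@[X,Y,29.9]))[i] for X in(-5,5)])),1) for i in(0,1)],(proj(c,P+BB@[0,Y,39.9])-proj(c,P+BB@[0,Y,29.9])).round(1))
```

```text
scene cols n=0..60 step 2
  -30 ....%%%%oo%%###################
  -36 ....%%%.o.ooo%%%oooo....%%%%%%%
  -42 .....%%...oooooooooo...........
  -48 .....%.oooooooooooo............
  -54 .....oooooooooooooo............
  -60 ....ooooooooooooooo......%%%%%%
  -66 ..ooooooooooooooooo....%#######
  -72 ooooooooooooooooooo...%#######%
  -78 oooooooooo..ooooooo...%#####%%%
  -84 ooooooooo...oooooo....%########
  -90 ooooooooo..oooooooo...%########
  -96 oooooooo..oooooooo....%########
 -102 oooooooooooooooooo....%########
 -108 oooooooooooooooooo...%#########
 -114 oooooooooooooooooo.%%%#########
 -120 oooooooooooooooooo%%%%%########
 -126 .ooooooooo...oooo%%%%.%%#######
 -132 oooooooo.......%%%%....%#######
 -138 oooooo.......%%%%......%#####%%
 -144 %oooo......%%%%%.......%####%%%
-60 [4.0, 2.9] [ 1.8 -5.2]
-100 [3.9, 2.8] [ 1.8 -5. ]
side cols n=0..60 step 2
  -30 %%%%%%%%%%%%%%%o.ooo...........
  -36 %%%%%%%%%%%%%%%%%%ooooooo..oooo
  -42 %%%%%%%%%%%%%%%%%%%%%%%%%%%%%%%
  -48 %%%%%%%%%%%%%%%%%%%%%%%%%%%%%%%
  -54 %%%%%%%%%%%%%%%%%%%%%%%%%%%%%%%
  -60 %%%%%%%%%%%%%%%%%%%%%%%%%%%%%%%
  -66 %%%%oo%%%%%%%%%%%%%%%%%%%%%%%%%
  -72 %%ooo...o%%%%%%%%%%%%%%%%%%%%%%
  -78 ooo....ooooooooooooooooo%%%%%%%
  -84 oo.....oooooooooooo.........ooo
  -90 o........oooooooooo............
  -96 ..........oooooooo.............
 -102 ..........oooooooo.............
 -108 ..........oooooooo.............
 -114 ..........oooooooo.............
 -120 ...........oooooo..............
 -126 ...........ooooo...............
 -132 ............ooo................
 -138 ...............................
 -144 ...............................
-60 [4.0, 0.8] [-0.5 -4.2]
-100 [3.9, 0.8] [-0.5 -4. ]
```

Request:
{"method": "jog_arm", "body": {"targets": [{"turn": [0,0,0],"slide": [1.5,-18,-23.2],"claw": 0},{"turn": [0,0,0],"slide": [1.5,-18,-23.2],"claw": 0},{"turn": [0,0,0],"slide": [0,0,0],"claw": 0},{"turn": [0,0,0],"slide": [0,0,0],"claw": 0}]}}

```text
t: 30.28
eef_pos: [576.2, -365.9, 174.3]
tcp_rot: [3.141, 0.661, 1.676]
ft_force: [-0.2, -0.0, -2.7]
opening: 0.272
grip_force: 30.1
```

Request:
{"method": "jog_arm", "body": {"targets": [{"turn": [0,0,0],"slide": [-0.8,7.8,-6.2],"claw": 0},{"turn": [0,0,0],"slide": [-0.8,7.8,-6.2],"claw": 0},{"turn": [0,0,0],"slide": [0,0,0],"claw": 0}]}}

```text
t: 30.65
eef_pos: [574.3, -349.6, 160.8]
tcp_rot: [-3.141, 0.66, 1.678]
ft_force: [0.0, -0.2, -1.1]
opening: 0.268
grip_force: 30.1
```

Run:
```python
from bd import *
s=state();P=s["eef_pos"];print(s["t"],(BB.T@(P-O)).round(1),s["ft_force"],s["joints"].round(2))
for nm in("scene","side"):
    c=read_camera(nm);ys=range(-60,-135,-6);ws=range(0,62,2)
    M=np.array([[proj(c,P+BB@[0,Y,w]) for w in ws] for Y in ys],np.float32)
    I=cv2.remap(c["frame"],M[...,0],M[...,1],cv2.INTER_LINEAR).astype(int);print(nm);sh(I,ys)
```

```text
30.65 [  0.4 163.8 -15.2] [ 0.00923943 -0.23944549 -1.07955328] [-0.41  0.53  1.77 -0.94  0.72  0.18]
scene
  -60 ........%%ooooooooo........oo%%
  -66 .......%%.ooooooooo%%%#########
  -72 ...........oooooo%#############
  -78 ...........oooooo######%%%#####
  -84 ...........oooooo#####%%%%#####
  -90 ...........oooooo%#############
  -96 ...........oooooo##############
 -102 ...........oooooo##############
 -108 ...........oooooo%#############
 -114 .........oooooooo%#############
 -120 .......oooooooooo%#############
 -126 .....ooooooooooo%##############
 -132 ...oooooooooooo%%##############
side
  -60 %%%%%%%%%%%%%%%%%%%%%%%%%%%%%%%
  -66 %%%%%%%%%%%%%%%%%%%%%%%%%%%%%%%
  -72 %%....oooo%%%%%%%%%%%%%%%%%%%%%
  -78 ........oooooooooooo%%%%%%%%%%%
  -84 ........ooooooooooooo%%%%%%%%%%
  -90 ........oooooooooooo%%%%%....%%
  -96 .........oooooooooooo%%........
 -102 .........ooooooooooo%%.........
 -108 .........ooooooooooo%%.........
 -114 .........ooooooooooo%..........
 -120 ........oooooooooooo...........
 -126 .......oooooooooooo............
 -132 ......oooooooooooo.............
```

Request:
{"method": "jog_arm", "body": {"targets": [{"turn": [0,0,0],"slide": [-0.4,3.9,-3.1],"claw": 0},{"turn": [0,0,0],"slide": [-0.4,3.9,-3.1],"claw": 0},{"turn": [0,0,0],"slide": [0,0,0],"claw": 0}]}}

```text
t: 31.12
eef_pos: [573.4, -342.6, 154.6]
tcp_rot: [-3.141, 0.66, 1.677]
ft_force: [-0.7, -0.3, -2.2]
opening: 0.269
grip_force: 30.1
```

Request:
{"method": "jog_arm", "body": {"targets": [{"turn": [0,0,0],"slide": [-0.7,6.3,-4.9],"claw": 0},{"turn": [0,0,0],"slide": [-0.6,6.3,-4.9],"claw": 0},{"turn": [0,0,0],"slide": [0,0,0],"claw": 0}]}}

```text
t: 31.5
eef_pos: [572.1, -329.6, 144.6]
tcp_rot: [-3.141, 0.66, 1.677]
ft_force: [0.6, 0.5, -1.4]
opening: 0.274
grip_force: 30.1
```

Request:
{"method": "jog_arm", "body": {"targets": [{"turn": [0,0,0],"slide": [-0.7,7.8,-6.2],"claw": 0},{"turn": [0,0,0],"slide": [-0.7,7.8,-6.2],"claw": 0},{"turn": [0,0,0],"slide": [0,0,0],"claw": 0}]}}

```text
t: 31.88
eef_pos: [570.7, -313.9, 132.1]
tcp_rot: [-3.14, 0.66, 1.677]
ft_force: [-0.8, 0.2, -1.0]
opening: 0.267
grip_force: 30.1
```

Request:
{"method": "jog_arm", "body": {"targets": [{"turn": [0,0,0],"slide": [-0.8,7.8,-6.2],"claw": 0},{"turn": [0,0,0],"slide": [-0.8,7.8,-6.2],"claw": 0},{"turn": [0,0,0],"slide": [-0.4,3.9,-3.1],"claw": 0},{"turn": [0,0,0],"slide": [0,0,0],"claw": 0}]}}

```text
t: 32.38
eef_pos: [568.8, -294.8, 117.0]
tcp_rot: [-3.141, 0.66, 1.677]
ft_force: [-0.4, -0.0, -2.4]
opening: 0.268
grip_force: 30.1
```

Request:
{"method": "jog_arm", "body": {"targets": [{"turn": [0,0,0],"slide": [-0.5,4.7,-3.7],"claw": 0},{"turn": [0,0,0],"slide": [0,0,0],"claw": 0}]}}

```text
t: 32.62
eef_pos: [568.2, -290.2, 113.3]
tcp_rot: [-3.141, 0.66, 1.676]
ft_force: [0.3, 0.0, -1.4]
opening: 0.271
grip_force: 30.1
```

Request:
{"method": "jog_arm", "body": {"targets": [{"turn": [0,0,0],"slide": [-0.2,2.4,-1.9],"claw": 0},{"turn": [0,0,0],"slide": [0,0,0],"claw": 0}]}}

```text
t: 32.88
eef_pos: [568.1, -288.0, 111.6]
tcp_rot: [-3.141, 0.66, 1.676]
ft_force: [-0.5, -0.2, -1.8]
opening: 0.272
grip_force: 30.1
```

Request:
{"method": "jog_arm", "body": {"targets": [{"turn": [0,0,0],"slide": [-0.2,1.6,-1.2],"claw": 0},{"turn": [0,0,0],"slide": [0,0,0],"claw": 0}]}}

```text
t: 33.12
eef_pos: [567.9, -286.4, 110.4]
tcp_rot: [-3.141, 0.66, 1.676]
ft_force: [0.6, -0.1, -1.8]
opening: 0.269
grip_force: 30.1
```

Request:
{"method": "jog_arm", "body": {"targets": [{"turn": [0,0,0],"slide": [-0.1,1.2,-0.9],"claw": 0},{"turn": [0,0,0],"slide": [0,0,0],"claw": 0}]}}

```text
t: 33.38
eef_pos: [568.0, -285.6, 110.0]
tcp_rot: [3.141, 0.661, 1.676]
ft_force: [-0.1, -2.7, 1.3]
opening: 0.27
grip_force: 30.1
```

Request:
{"method": "jog_arm", "body": {"targets": [{"turn": [0,0,0],"slide": [-0.1,1.2,-0.9],"claw": 0},{"turn": [0,0,0],"slide": [0,0,0],"claw": 0}]}}

```text
t: 33.62
eef_pos: [568.1, -285.3, 110.0]
tcp_rot: [3.141, 0.663, 1.675]
ft_force: [-0.5, -8.0, 5.1]
opening: 0.27
grip_force: 30.0
```

Request:
{"method": "jog_arm", "body": {"targets": [{"turn": [0,0,0],"slide": [-0.1,1.2,-0.9],"claw": 0},{"turn": [0,0,0],"slide": [0,0,0],"claw": 0}]}}

```text
t: 33.88
eef_pos: [568.2, -285.0, 110.0]
tcp_rot: [3.141, 0.665, 1.675]
ft_force: [-0.2, -13.3, 8.8]
opening: 0.269
grip_force: 30.0
```

Request:
{"method": "jog_arm", "body": {"targets": [{"turn": [0,0,0],"slide": [0,0,0],"claw": 42},{"turn": [0,0,0],"slide": [0,0,0],"claw": 42},{"turn": [0,0,0],"slide": [-0.4,3.7,4.7],"claw": 42},{"turn": [0,0,0],"slide": [-1.3,12,16],"claw": 42},{"turn": [0,0,0],"slide": [-2,18,24],"claw": 42}]}}

```text
t: 34.5
eef_pos: [563.6, -248.2, 153.3]
tcp_rot: [-3.141, 0.659, 1.676]
ft_force: [1.1, 0.5, -0.6]
opening: 0.422
grip_force: 0.0
```

Request:
{"method": "jog_arm", "body": {"targets": [{"turn": [0,0,0],"slide": [-3,30,40],"claw": 42},{"turn": [0,0,0],"slide": [-1,0,40],"claw": 42},{"turn": [0,0,0],"slide": [0,0,0],"claw": 42},{"turn": [0,0,0],"slide": [0,0,0],"claw": 42}]}}

```text
t: 35.0
eef_pos: [559.6, -218.6, 232.5]
tcp_rot: [3.141, 0.66, 1.676]
ft_force: [0.3, 0.1, -0.0]
opening: 0.421
grip_force: 0.0
```

Run:
```python
from bd import *
s=state();print(s["t"],s["eef_pos"],s["ft_force"],s["opening"])
c=read_camera("wrist")
print("wrist: n=10 plane holder frame");ys=range(170,-60,-6);sh(rb(c,O,range(60,-61,-2),ys,10),ys)
c=read_camera("side");print("side: u-n plane at X=0, n=-10..50");ys=range(180,-60,-6)
M=np.array([[proj(c,O+BB@[0,Y,w]) for w in range(-10,52,2)] for Y in ys],np.float32)
sh(cv2.remap(c["frame"],M[...,0],M[...,1],cv2.INTER_LINEAR).astype(int),ys)
```

```text
35.0 [ 559.61544516 -218.55857661  232.52635679] [ 0.28507716  0.09441526 -0.00738428] 0.4209817442347682
wrist: n=10 plane holder frame
  170 .##########.....................................##########...
  164 ...########............................%%%......########%....
  158 .....%#####....................%%%%##########%%%#####%.......
  152 .......%##...................%###%#%%###########%###.........
  146 ..............%##%%####%%....%####%%#%%%..%####%%............
  140 ............%#%%%#########%%.%###%%%.......%####%%...........
  134 ...........%#%%%#%%...####%%%%###%%%........%##%%%...........
  128 ..........%#%%%%.......%##%%%%###%%%........%##%%%...........
  122 ..........%##%%%........###%%####%%%........###%%%...........
  116 ...........%#%%%%.......%##%%#####%%.......%##%%%............
  110 ............##%%%%.....%#%%%#%%##%%%%.....###%%%.............
  104 .............%##%%%%###%%%%######%%%%%####%%%%%..............
   98 ...............%%#####%##%%%%%%%%%%%###%%##%.................
   92 .......................%%%%%%%%%%%%%%%%%.....................
   86 .....
[... 2542 characters left out ...]
o%%.............
   48 %%%%%%%oo..oooooo%.............
   42 %%%%%%oo.oooooooo..............
   36 %%%%oooooooooooo...............
   30 ooooooooooooooo................
   24 oooooooooooooo.................
   18 ooooooooooooo..................
   12 ooooooooooooo..................
    6 oooooooooooo...................
    0 ooooooooooo....................
   -6 oooooooooo.....................
  -12 ooooooooo......................
  -18 oooooooo.......................
  -24 ooooooo........................
  -30 oooo...........................
  -36 ...............................
  -42 ...............................
  -48 %%%%%..........................
  -54 %%%%...........................
```

```bash
python3 -c "
from cell import *
print(job_done())"
```

```text
the job is handed in; nothing more can be done
None
```

The holder is hung on both studs and locked home, and the 201 mm shears are parked tip-first to the pocket floor. I handed the job in at about 35 s of the 61 s allowed, with the arm clear; no verdict came back, and I did not re-check the bystanders with the cameras.

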